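# Load the tacking jig and hold the sprung length stop at its mark

### The job

Finish loading the blue tacking jig: set (do not drop) the two loose square-tube legs down on its ledge next to the leg already there, so that all three stand upright in one straight row, close side by side, with their backs against the fence. Then take the length stop by its upright black handle, draw its sprung rod out until the red pointer lines up with the line on the yellow index, and finish while still gripping it there, steady on the mark, so that it cannot spring back. Leave the index where it is clamped and do not disturb the round pipe or the tools on the bench.

Things in the scene. Friction and masses are not known exactly. Their poses are not given: they have to be found in the camera images.
- jig: Fixed tacking jig, place and yaw vary. Origin under it at bench height; own x points away from the robot, towards the fence, y along the ledge (left seen from the robot), z up. Base x -130 to +80, y -220 to +220 mm. Blue ledge: top 40 mm above the bench, x -10 to +56, y -200 to +200 mm. Scale bar along the front: top 30 mm above the bench, x -126 to -98 mm.
- ledge_corner (a point): Inner corner of the ledge, on its top (jig x +56, y -171, z 40 mm), axes as the jig's. From here the fence's face runs along +y (fence 8 mm thick, 18 mm higher than the ledge) and the steel end stop's face along -x (also 18 mm high). The row starts in this corner and grows towards jig +y.
- leg_set_center (a point): Centre (35 mm above its foot) of the leg already standing on the ledge in that corner: steel square tube 40 x 40 mm, 70 mm tall, wall 4 mm, open ends, about 0.27 kg. At about x +34, y -150 mm in the jig's frame; own z up, x and y square to its faces.
- leg_1_center (a point): Centre (35 mm above its foot) of a loose leg, the same 40 x 40 x 70 mm square tube, 0.2 to 0.35 kg, standing on the bench to the right of the jig (both loose legs and the round pipe swap places at random), turned at will; own z up, x and y square to its faces. The loose legs may stand in the row in either order.
- leg_2_center (a point): Centre of the other loose leg, the same in every way.
- tube_mouth (a point): Mouth of the length stop's fixed tube (jig x -45, y -30, z 45 mm), axes as the jig's; the rod comes out of it towards jig +y. The tube lies in front of the ledge, parallel to it, from here back to y -200 mm; 31 mm across at most, its clips reach up to 65 mm above the bench.
- length_stop: Moving part of the length stop: steel rod 14 mm across, foot, handle, pointer, stop blade. Slides along jig y only; origin on the rod's axis under the handle: jig x -45, y = pull-out, z 45 mm. Pull-out 0 (home, at the start) to 145 mm (end of travel). Its spring pulls it home with 3.5 N at 0 plus 0.7 N per 10 mm of pull-out; let go, it runs home.
- stop_handle (a point): Point on the axis of the stop's upright black round handle, 22 mm across, from 61 to 117 mm above the bench; this point is 93 mm above the bench. Beside the handle nothing is higher than 65 mm above the bench, except the legs in the row, more than 25 mm away.
- pointer_tip (a point): Tip of the red pointer that sticks out of the stop's foot towards the robot (jig -x), over the scale bar: 55 mm from the handle's axis, at the same jig y as the handle, 40 mm above the bench.
- length_mark (a point): Black line on the yellow index, a clip 12 mm wide clamped on the scale bar: its jig y is where the pointer has to stand (65 to 125 mm from the pointer's home place). The line runs along jig x; this point is its end next to the pointer, 34 mm above the bench. Axes as the jig's.
- pipe_center (a point): Centre of a bystander: round light-metal pipe offcut, 48 mm across, 70 mm tall, standing near the loose legs. Not part of the job.
- earth_clamp: Bystander: round magnetic earth clamp, 64 mm across, 93 mm tall with its screw, on the bench in front of the jig on the left; origin under its middle.
- chipping_hammer: Bystander: chipping hammer lying to the left of the jig, 260 mm long, 22 mm high; origin under its handle.
- wire_brush: Bystander: wire brush with a wooden back, 260 mm long, 28 mm high, lying left front; origin under its middle.
- rod_tin: Bystander: closed can, 68 mm across, 120 mm tall, standing behind on the right; origin under its middle.
- pliers: Bystander: pliers with red handles, 180 mm long, 16 mm high, lying behind the jig; origin near the pivot.
- angle: Bystander: aluminium angle section, 200 mm long, 30 mm high, lying behind on the left; origin under its middle.
Not all that is in view belongs to the job. What is shaped like the part that bears leg_1_center but turquoise is not meant. What is shaped like the part that bears leg_2_center but turquoise is not meant.

How it is judged (in metres and radians):
On the way:
1. the three legs stand in their row on the ledge, upright, close together, backs to the fence, and let go (x of leg_set_center in the frame of jig between 0.026 and 0.041 m and z of leg_set_center in the frame of jig between 0.07 and 0.08 m and angle between each of leg_set_center, leg_1_center, leg_2_center's own z axis and vertical below 0.08 rad and (angle between the x axis of leg_set_center and the x axis of jig, either way round below 0.14 rad or angle between the x axis of leg_set_center and the y axis of jig, either way round below 0.14 rad) and x of leg_1_center in the frame of jig between 0.026 and 0.041 m and z of leg_1_center in the frame of jig between 0.07 and 0.08 m and (angle between the x axis of leg_1_center and the x axis of jig, either way round below 0.14 rad or angle between the x axis of leg_1_center and the y axis of jig, either way round below 0.14 rad) and x of leg_2_center in the frame of jig between 0.026 and 0.041 m and z of leg_2_center in the frame of jig between 0.07 and 0.08 m and (angle between the x axis of leg_2_center and the x axis of jig, either way round below 0.14 rad or angle between the x axis of leg_2_center and the y axis of jig, either way round below 0.14 rad) and y of leg_set_center in the frame of jig between -0.157 and -0.138 m and ((horizontal distance between leg_set_center and leg_1_center below 0.049 m and horizontal distance between leg_1_center and leg_2_center below 0.049 m) or (horizontal distance between leg_set_center and leg_2_center below 0.049 m and horizontal distance between leg_2_center and leg_1_center below 0.049 m)) and contact force between each of leg_1, leg_2, leg_set and the fingers below 0.3 N), for 0.2 s.
At the end, for the whole second after the job is handed in: Three legs stand on the ledge upright (4.5 deg), square (8 deg), within 9 mm of the fence, gaps under 9 mm, the first within 10 mm of the end stop, let go; the fingers hold the length stop at rest, pointer within 4 mm of the index line along the scale, for the last second (all of step 1 and y of pointer_tip in the frame of length_mark between -0.004 and 0.004 m and contact force between length_stop and the fingers above 2 N and linear speed of length_stop below 0.01 m/s); the arm keeps its last pose, push and grip.
It fails at once if a leg is dropped or thrown (falls freely faster than 0.5 m/s) ((contact force between leg_1 and anything else below 0.02 N and linear speed of leg_1 above 0.5 m/s) or (contact force between leg_2 and anything else below 0.02 N and linear speed of leg_2 above 0.5 m/s)).
It fails at once if the index is shifted on its scale by more than 3 mm (distance of length_mark from where it was at the start of the episode above 0.003 m).
It fails at once if the pipe or a tool on the bench is moved more than 25 mm, or the pipe or can is tipped over (distance of any of pipe_center, earth_clamp, chipping_hammer, wire_brush, rod_tin, pliers, angle from where it was at the start of the episode above 0.025 m or angle between any of pipe_center, rod_tin, earth_clamp's own z axis and vertical above 0.3 rad).
It also fails if it takes over 58 s, if anything falls off the work surface, if the arm or the gripper's body presses on something with over 40 N, if the wrist force passes 120 N, or if a joint passes its speed limit or range.

### The arm

A 6-joint arm with a two-finger parallel gripper is mounted at the origin on the work surface. World frame = base frame: x ahead of the robot, y to its left, z up, the work surface at z = 0. Lengths are in m, angles in degrees, forces in N, time in s.
With the tool pointing down it reaches from about 0.275 to 0.975 m from the base axis. Payload 8.4 kg.
Tool frame: the origin (TCP) lies midway between the tips of the shut fingers; the grasp point (between the pads) lies 19 mm behind it (env.pinch_z is the distance from the TCP to the grasp point, in m); x points along the fingers, y is the direction in which the jaws open and shut, and the axes are right-handed (so a half turn about x gives the same grasp; the last joint's range is limited). The gripper opens to 92 mm and grips with 3 to 60 N. Pads are 20 mm wide; open, the fingers measure 128 mm over their backs; the gripper's body (75 mm by 189 mm) begins 69 mm behind the grasp point.
Start: joints at [70.909, 20.225, 93.587, -0, 66.188, -0.138], TCP at [0.203, 0.591, 0.215] pointing down, gripper open.
Joint ranges: [-150.9, 150.9], [-52.94, 120.26], [3.33, 152.33], [-74.26, 254.26], [0, 154.13], [-172.89, 172.89]. Speed limits (degrees/s): [127.2, 127.2, 159.86, 180, 180, 180].

### API

Orientations are given as a 3x3 rotation matrix whose columns are the frame's x, y, z axes.
In Python, from bench import monitor, read_camera, workorder, models, env gives the robot as it stands. The module is installed in compiled form; this text tells all that it offers.
- The arm moves only by the tool play_rows, never from a script. Its argument "series" is a list of rows, each an object with "linear": the shift along the world's x, y, z in mm, a list of three; "angular": the turn, a rotation vector about the world's x, y, z in degrees, a list of three; "grip": the closure, from -1 (fully open) to 1 (shut). A call has 1 to 20 rows; each row is the pose to reach, as a shift and turn from the pose measured when the call began; what a row does not reach only later rows make up. A row lasts 1/12 s, in which the tool goes at most 41.7 mm and 7.16 degrees, less where a joint would pass 70% of its speed; a pose out of reach is approached as far as the arm can. A call with a gripper value outside its range is refused whole. The fingers move at their own pace and stop on an object; the grip force is fixed at half the most. Time passes only in rows, so rows that repeat a pose let the fingers close. It gives the time, the measured TCP pose, the force and the opening at its end, in the units of the state.
- monitor.read_state(): the state, without advancing time (a new reading comes with each control period).
- read_camera(name): name is "side" or "top"; returns a dict with "image" (400x640x3 uint8, red, green, blue), "mtx" (3x3 intrinsics, pixels), "xyz" and "rotation" of the camera in the world. Camera axes: x right, y up, looking along -z (the intrinsics and any distortion apply to the point x, -y, -z); pixel columns grow to the right and rows downward; lengths in m; the calibration is good to about 2 mm. A picture is of the moment at which its call begins. There is no depth.
- workorder.job_done(): hands the job in, once; it reports no verdict.
Trained networks look in a picture, given as the dict that the camera call returned (one of the last four; its "shot" number tells which), for a name from the list of things; names that differ only in an ending like _2 or _b are one class to them, and where a whole thing is asked for, a point or a joint stands for the part that bears it (a point fixed in the world has none). Each returns a list of dicts, best first, with "score" (0 to 1); they miss things now and then, are a little off and sometimes report something else, mostly with a low value. They report only what shows in the picture. A call takes as long as a camera call. They do not tell look-alikes from the thing itself.
- models.boxes_of(picture, thing): "at" ([x, y, z] in m, in the coordinates of the camera as it stood for that picture, good to about 4 mm: the middle of the surface that is visible of it).
- models.masks_of(picture, thing): "region" (400x640 bool, what is visible of it).
The state is a dict: "time_s": time; "joints": joint angles; "joint_velocities": joint speeds; "effort": joint torques, N m; "position": TCP position; "eef_rot": TCP orientation; "ft_force": force on the tool from outside, world axes, zero at the start; "torque": the same for the moment, N m; "finger_gap": finger opening in m.
Only numpy, scipy, OpenCV 4.12 (cv2) and the standard library are available. Lean on these libraries where they do the work, as an engineer would, in place of code of your own. Each camera call takes 0.05 s, during which the arm holds its last target.

## Working session

There is one attempt and no reset: what is moved stays moved. The work goes in short steps, Python scripts to look and compute and a tool call to move; the robot and the scene stay as the last step left them, time stands still between calls to the robot, and variables do not carry over. Pictures are saved under pics/ and viewed, and the job is handed in when it is done.

Besides the shell and the picture viewer there is one more tool, called after "Emit:" as name(argument=value, ...), one argument or row to a line, values as JSON. play_rows: Moves the arm, as the interface text tells. Its arguments: {"type":"object","properties":{"series":{"type":"array"}},"required":["series"]}

```bash
mkdir -p pics && cat > h.py <<'E'
import numpy as np, cv2
from bench import monitor, read_camera, workorder, models, env
def save(img,name): cv2.imwrite('pics/'+name,cv2.cvtColor(np.ascontiguousarray(img),cv2.COLOR_RGB2BGR))
def c2w(p,at): return np.array(p['rotation'])@np.array(at)+np.array(p['xyz'])
def proj(p,w):
    c=np.array(p['rotation']).T@(np.array(w)-np.array(p['xyz'])); c=np.array([c[0],-c[1],-c[2]])
    u=np.array(p['mtx'])@c; return u[:2]/u[2]
def ray(p,uv):
    d=np.linalg.solve(np.array(p['mtx']),np.array([uv[0],uv[1],1.0])); d=np.array([d[0],-d[1],-d[2]])
    return np.array(p['xyz']),np.array(p['rotation'])@d
def atz(p,uv,z):
    o,d=ray(p,uv); return o+d*(z-o[2])/d[2]
E
python3 - <<'E'
from h import *
s=monitor.read_state(); print(s['time_s'],s['position'],s['finger_gap'],env.pinch_z); print(s['eef_rot'])
for n in ['side','top']:
    p=read_camera(n); save(p['image'],n+'0.png'); print(n,p['xyz'],p['mtx'],p['rotation'],[k for k in p])
    for t in ['leg_1_center','leg_set_center','pipe_center','stop_handle','pointer_tip','length_mark','tube_mouth','ledge_corner','jig','length_stop','earth_clamp','rod_tin']:
        print(t,[(round(r['score'],2),c2w(p,r['at']).round(3).tolist(),proj(p,c2w(p,r['at'])).round(0).tolist()) for r in models.boxes_of(p,t)])
E
```

```text
0.0 [0.20305464 0.5912847  0.21533584] 0.09192259329751445 0.0187
[[ 2.41753135e-04  3.24812042e-01  9.45778557e-01]
 [ 6.72790916e-04  9.45778318e-01 -3.24812131e-01]
 [-9.99999744e-01  7.14835573e-04  1.01142821e-05]]
side [ 0.27454222 -0.74470627  1.05780728] [[501.60006599   0.         317.48726858]
 [  0.         501.60006599 193.48812085]
 [  0.           0.           1.        ]] [[ 0.96077494  0.20558094 -0.18613971]
 [-0.27673177  0.75471127 -0.59483647]
 [ 0.0181947   0.62301475  0.78199845]] ['image', 'mtx', 'xyz', 'rotation', 'shot']
leg_1_center [(0.72, [0.466, -0.29, 0.052], [336.0, 305.0]), (0.71, [0.612, -0.121, 0.088], [374.0, 220.0]), (0.58, [0.368, -0.282, 0.05], [291.0, 314.0])]
leg_set_center [(0.98, [0.613, -0.119, 0.089], [374.0, 219.0])]
pipe_center [(0.94, [0.547, -0.429, 0.047], [393.0, 357.0])]
stop_handle [(0.55, [0.538, 0.029, 0.062], [325.0, 187.0])]
pointer_tip [(0.92, [0.535, 0.033, 0.061], [324.0, 186.0]), (0.22, [0.545, -0.002, 0.03], [331.0, 203.0])]
length_mark [(0.39, [0.463, 0.103, 0.035], [291.0, 178.0])]
tube_mouth [(0.83, [0.542, -0.006, 0.03]
[... 1029 characters left out ...]
g_set_center [(0.63, [0.614, -0.119, 0.093], [359.0, 169.0]), (0.41, [0.759, 0.219, 0.005], [260.0, 136.0])]
pipe_center [(0.56, [0.545, -0.425, 0.043], [448.0, 190.0])]
stop_handle []
pointer_tip [(0.71, [0.532, 0.035, 0.068], [313.0, 196.0])]
length_mark [(0.38, [0.349, 0.371, 0.017], [215.0, 253.0])]
tube_mouth []
ledge_corner [(0.66, [0.552, 0.043, 0.034], [311.0, 191.0])]
jig [(0.72, [0.547, 0.037, 0.033], [312.0, 193.0]), (0.63, [0.601, -0.303, 0.049], [412.0, 174.0])]
length_stop [(0.64, [0.529, 0.039, 0.064], [312.0, 197.0])]
earth_clamp [(0.55, [0.349, 0.372, 0.017], [214.0, 253.0]), (0.29, [0.551, 0.039, 0.03], [312.0, 192.0])]
rod_tin [(0.91, [0.739, -0.2, 0.123], [383.0, 129.0])]
```

View pics/side0.png

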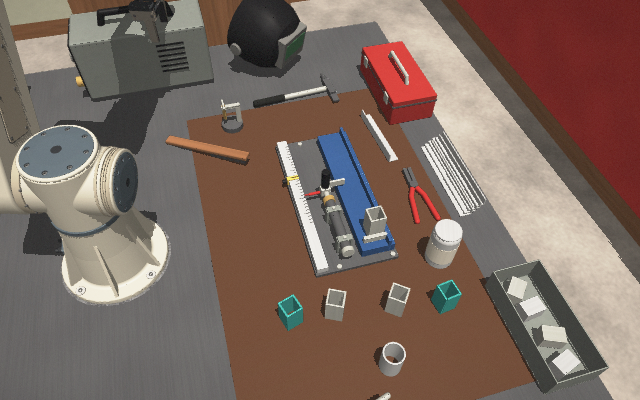

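View pics/top0.png

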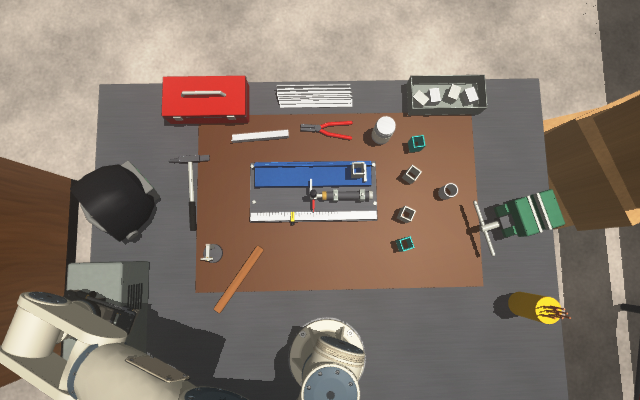

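```bash
python3 - <<'E'
import cv2
a=cv2.imread('pics/side0.png')[180:400,240:440]; cv2.imwrite('pics/side0_legs.png',cv2.resize(a,None,fx=2.7,fy=2.7,interpolation=cv2.INTER_CUBIC))
a=cv2.imread('pics/top0.png')[130:270,240:470]; cv2.imwrite('pics/top0_c.png',cv2.resize(a,None,fx=3.4,fy=3.4,interpolation=cv2.INTER_CUBIC))
a=cv2.imread('pics/side0.png')[110:250,220:440]; cv2.imwrite('pics/side0_jig.png',cv2.resize(a,None,fx=3.6,fy=3.6,interpolation=cv2.INTER_CUBIC))
E
```

```text
(no output)
```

View pics/side0_legs.png

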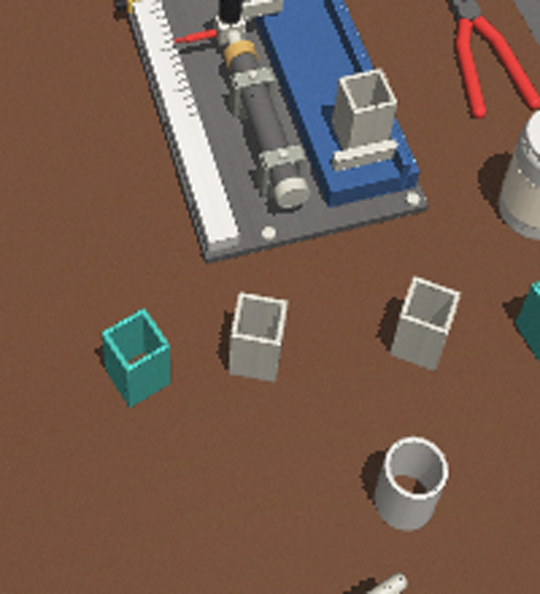

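View pics/top0_c.png

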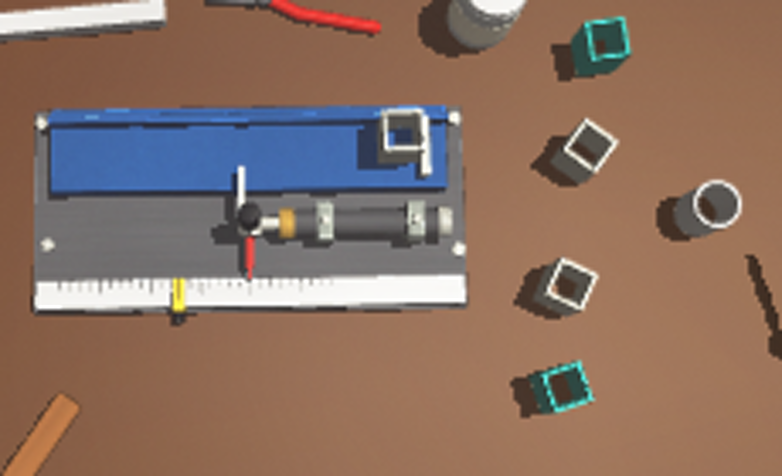

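View pics/side0_jig.png

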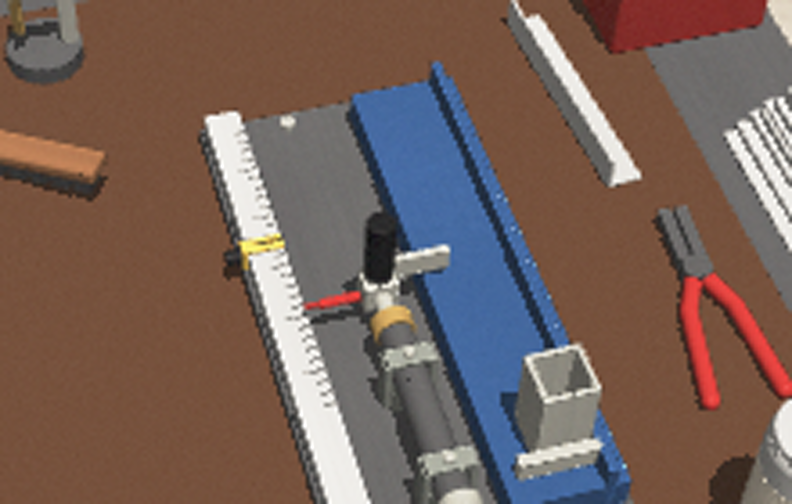

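The legs in question, in the side picture: grey square tubes at (336,305) and (398,300) are the loose legs. The turquoise ones at (291,312) and (447,296) are decoys, the round one at (393,357) is the pipe, and the leg already set is at (375,220). The crops confirm this. Next I measure precisely.

```bash
cat > meas1.py <<'E'
from h import *
from scipy.optimize import least_squares, minimize
P={n:read_camera(n) for n in ['side','top']}
M={}
for n,p in P.items():
    for r in models.masks_of(p,'leg_1_center'):
        m=np.array(r['region']); ys,xs=np.nonzero(m)
        if len(xs)==0: continue
        c=p['image'][m].mean(0); print(n,round(r['score'],2),xs.mean().round(1),ys.mean().round(1),len(xs),c.round(0))
        M.setdefault(n,[]).append((m,xs.mean(),ys.mean()))
    for t in ['leg_set_center','pipe_center','length_mark','pointer_tip','stop_handle','length_stop','jig']:
        for r in models.masks_of(p,t)[:2]:
            m=np.array(r['region']); ys,xs=np.nonzero(m)
            if len(xs): print(n,t,round(r['score'],2),xs.mean().round(1),ys.mean().round(1),len(xs),p['image'][m].mean(0).round(0))
import pickle; pickle.dump((P,M),open('m1.pkl','wb'))
for n,(x0,y0,x1,y1,f) in {'side':(265,120,405,285,4.8),'top':(240,150,390,230,5.3)}.items():
    a=P[n]['image'][y0:y1,x0:x1]; a=cv2.resize(a,None,fx=f if n=='top' else 3.6,fy=f if n=='top' else 3.6,interpolation=cv2.INTER_CUBIC); save(a,n+'_z1.png')
E
python3 meas1.py
```

```text
side 0.83 335.0 304.6 563 [145. 142. 132.]
side 0.59 290.9 311.7 676 [ 58. 121. 111.]
side leg_set_center 0.71 374.2 220.3 576 [137. 135. 127.]
side pipe_center 0.67 391.6 358.5 664 [142. 139. 134.]
side length_mark 0.51 289.9 178.8 76 [172. 158.  89.]
side pointer_tip 0.64 326.8 183.6 374 [113. 100.  95.]
side stop_handle 0.89 327.0 183.4 379 [113. 100.  95.]
side stop_handle 0.69 392.2 358.0 699 [142. 137. 132.]
side length_stop 0.95 326.9 183.8 378 [115. 101.  96.]
side jig 0.76 332.5 203.5 10450 [111. 119. 132.]
top 0.45 405.6 214.0 195 [127. 121. 111.]
top 0.45 404.4 243.8 164 [ 64. 116. 107.]
top leg_set_center 0.45 357.5 169.3 181 [126. 126. 122.]
top pipe_center 0.5 447.6 191.0 249 [119. 112. 106.]
top pipe_center 0.21 313.4 195.4 78 [109.  95.  93.]
top length_mark 0.47 291.8 218.7 19 [205. 190.  71.]
top pointer_tip 0.47 314.1 196.6 108 [127. 100.  96.]
top pointer_tip 0.29 212.1 253.3 293 [133. 129. 124.]
top length_stop 0.58 313.6 195.4 82 [115.  97.  94.]
top jig 0.67 383.0 129.9 493 [181. 177. 172.]
top jig 0.56 311.3 191.8 7487 [115. 125. 144.]
```

```bash
cat > fit.py <<'E'
from h import *
from scipy.optimize import minimize
def seg(p,c,r,thr=55):
    x,y=int(c[0]),int(c[1]); im=p['image'][y-r:y+r,x-r:x+r]
    f=im.astype(float); 
    # mat brown: R-B relative high ; grey: low
    s=(f.max(2)-f.min(2))/(f.max(2)+1)
    m=(s<0.28).astype(np.uint8)
    cs,_=cv2.findContours(m,cv2.RETR_EXTERNAL,cv2.CHAIN_APPROX_NONE)
    cs=max(cs,key=cv2.contourArea); o=np.zeros_like(m); cv2.drawContours(o,[cs],-1,1,-1)
    return o,(x-r,y-r)
def prism(x,y,z0,yaw,h=.07,a=.02):
    c,s=np.cos(yaw),np.sin(yaw)
    return [np.array([x+c*i*a-s*j*a,y+s*i*a+c*j*a,z]) for z in (z0,z0+h) for i,j in ((1,1),(1,-1),(-1,-1),(-1,1))]
def raster(p,pts,off,shape):
    S=8
    uv=np.array([proj(p,q) for q in pts])-off
    hull=cv2.convexHull((uv.astype(np.float32)))[:,0]
    big=np.zeros((shape[0]*S,shape[1]*S),np.uint8)
    cv2.fillPoly(big,[np.round((hull+.5)*S*16-8).astype(np.int32)],255,shift=4)
    return cv2.resize(big,(shape[1],shape[0]),interpolation=cv2.INTER_AREA)/255.
def fitleg(P,c0,names=('side','top'),fitz=True,r=26):
    segs={n:seg(P[n],proj(P[n],c0),r) for n in names}
    def cost(v):
        e=0
        for n in names:
            m,off=segs[n]; e+=np.abs(raster(P[n],prism(v[0],v[1],v[2] if fitz else 0,v[3]),off,m.shape)-m).sum()*(1. if n=='side' else 1.7)
        return e
    best=None
    for yaw in np.radians([0,20,40,60,80]):
        r_=minimize(cost,[c0[0],c0[1],0,yaw],method='Nelder-Mead',options=dict(initial_simplex=np.array([[c0[0],c0[1],0,yaw]]*5)+np.vstack([np.zeros(4),np.diag([.01,.01,.004,.3])]),xatol=1e-5,fatol=1e-3,maxiter=600))
        if best is None or r_.fun<best.fun: best=r_
    return best
E
python3 - <<'E'
from fit import *
import pickle
P,M=pickle.load(open('m1.pkl','rb'))
for c in ([.463,-.285,.035],[.605,-.305,.035]):
    for names in (('side','top'),('side',),('top',)):
        b=fitleg(P,np.array(c),names,fitz=len(names)==2); print(names,b.x[:3].round(4),np.degrees(b.x[3]).round(1)%90,b.fun.round(1),[seg(P[n],proj(P[n],c),26)[0].sum() for n in names])
E
```

```text
('side', 'top') [ 4.677e-01 -2.795e-01 -2.000e-04] 62.6 54.7 [np.uint64(576), np.uint64(221)]
('side',) [ 0.468  -0.2795  0.0017] 63.1 26.2 [np.uint64(576)]
('top',) [ 0.4673 -0.2791 -0.0026] 63.9 25.9 [np.uint64(221)]
('side', 'top') [ 0.605  -0.3049 -0.0007] 51.8 54.1 [np.uint64(578), np.uint64(218)]
('side',) [ 0.6052 -0.305   0.0022] 51.7 27.2 [np.uint64(578)]
('top',) [ 6.046e-01 -3.045e-01  4.000e-04] 50.3 25.5 [np.uint64(218)]
```

View pics/side_z1.png

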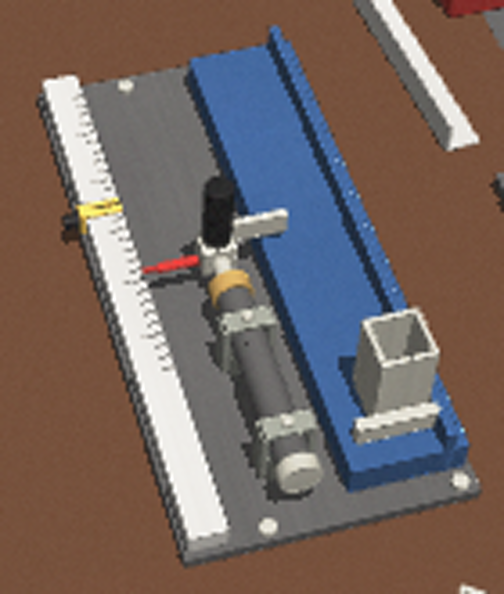

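View pics/top_z1.png

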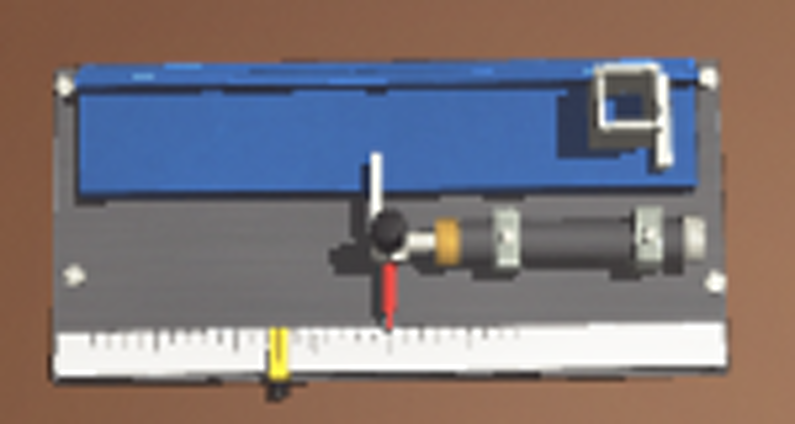

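```bash
cat > jig.py <<'E'
from h import *
from scipy.optimize import least_squares
import pickle
P,M=pickle.load(open('m1.pkl','rb'))
obs=[('side',(-126,220,30),(42,82)),('side',(-98,220,30),(75,76)),('side',(-126,-220,30),(187,545)),('side',(-98,-220,30),(227,531)),('side',(-10,200,40),(190,62)),('side',(-10,-200,40),(350,473)),
('top',(-98,220,30),(55,331)),('top',(-98,-220,30),(727,321)),('top',(-126,220,30),(55,378)),('top',(-126,-220,30),(726,372)),('top',(-10,200,40),(79,193)),('top',(-10,-200,40),(695,188))]
Z={'side':(3.6,265,120),'top':(5.3,240,150)}
def px(n,q): f,a,b=Z[n]; return np.array([(q[0]+.5)/f-.5+a,(q[1]+.5)/f-.5+b])
def J(v,q):
    c,s=np.cos(v[2]),np.sin(v[2]); q=np.array(q)/1000.
    return np.array([v[0]+c*q[0]-s*q[1],v[1]+s*q[0]+c*q[1],q[2]])
if __name__=='__main__':
    for ns in (('side','top'),('side',),('top',)):
        f=lambda v: np.concatenate([proj(P[n],J(v,q))-px(n,z) for n,q,z in obs if n in ns])
        r=least_squares(f,[.55,.04,0]); print(ns,r.x.round(4),np.degrees(r.x[2]).round(2)); print(f(r.x).reshape(-1,2).round(1).tolist())
        if len(ns)==2: np.save('jig.npy',r.x)
E
python3 jig.py
python3 - <<'E'
from jig import *
v=np.load('jig.npy')
for n in Z:
    f,a,b=Z[n]; im=P[n]['image'].copy(); h=(164,140) if n=='side' else (80,150)
    c=cv2.resize(im[b:b+h[0],a:a+h[1]],None,fx=f,fy=f,interpolation=cv2.INTER_CUBIC)
    def d(q,col=(255,0,255)):
        u=proj(P[n],J(v,q)); cv2.circle(c,(int((u[0]-a+.5)*f-.5),int((u[1]-b+.5)*f-.5)),2,col,-1)
    for q in [(56,-171,40),(-45,-30,45),(-45,0,93),(-45,0,117),(-100,0,40),(-10,200,40),(-10,-200,40),(-126,220,30),(56,200,58),(34,-150,40+70),(14,-130,110),(54,-130,110),(14,-170,110),(54,-170,110)]: d(q)
    save(c,n+'_ov.png')
E
```

```text
('side', 'top') [ 0.5811  0.0331 -0.0096] -0.55
[[-0.7, -1.9], [-0.3, -2.0], [0.1, 0.4], [0.5, 1.6], [-0.7, -1.2], [-0.4, 0.1], [-1.0, -0.1], [1.2, 0.5], [-1.1, -0.7], [1.7, -0.9], [0.2, -0.1], [1.1, -0.2]]
('side',) [ 0.5816  0.0321 -0.0111] -0.64
[[-0.4, -1.7], [0.0, -1.8], [0.2, 0.7], [0.6, 1.9], [-0.4, -1.0], [-0.2, 0.5]]
('top',) [ 0.5803  0.0344 -0.0079] -0.45
[[-1.4, 0.3], [0.9, 0.7], [-1.4, -0.4], [1.4, -0.8], [-0.2, 0.2], [0.8, -0.1]]
```

View pics/side_ov.png

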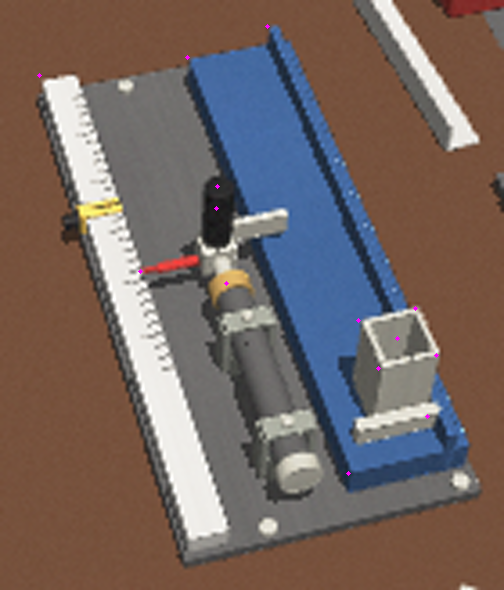

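View pics/top_ov.png

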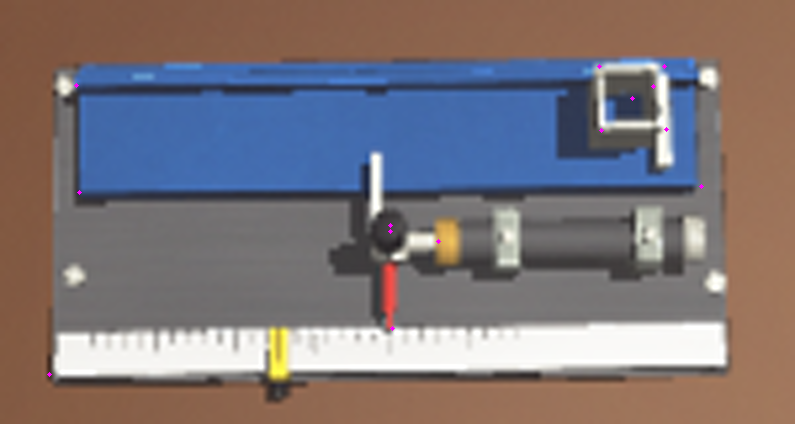

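```bash
python3 - <<'E'
from jig import *
o2=obs+[('side',(-45,0,117),(218,180)),('top',(-45,0,117),(388,226)),('side',(-100,0,40),(143,270)),('top',(-100,0,40),(389,326))]
for i in ((14,-170,110,'top',663,67),(54,-130,110,'top',0,0)):pass
for ns in (('side','top'),('side',),('top',)):
    def f(v):
        r=[]
        for n,q,z in o2:
            if n not in ns: continue
            q=list(q)
            if abs(q[1])==220: q[1]=np.sign(q[1])*v[3]*1000
            r.append(proj(P[n],J(v,q))-px(n,z))
        return np.concatenate(r)
    r=least_squares(f,[.55,.04,0,.22]); print(ns,r.x.round(4),np.degrees(r.x[2]).round(2)); print(f(r.x).reshape(-1,2).round(1).tolist())
    if len(ns)==2: np.save('jig.npy',r.x[:3]); v=r.x
# index mark position
vi=v
for n,z,h in (('side',(100,209),34),('side',(118,209),34),('top',(279,331),34),('top',(279,375),34)):
    w=atz(P[n],px(n,z),.034); c,s=np.cos(v[2]),np.sin(v[2]); d=w[:2]-v[:2]; print(n,w.round(4),'jig',(c*d[0]+s*d[1]).round(4),(-s*d[0]+c*d[1]).round(4))
for q in [(34,-150,75),(34,-108,75),(34,-66,75),(-45,0,93),(-45,95,93)]: print(q,J(v,q).round(4))
for n,(x0,y0,x1,y1) in {'side':(270,160,350,220),'top':(275,185,335,230)}.items():
    save(cv2.resize(P[n]['image'][y0:y1,x0:x1],None,fx=10,fy=10,interpolation=cv2.INTER_CUBIC),n+'_idx.png')
E
```

```text
('side', 'top') [ 0.5814  0.0334 -0.0084  0.2157] -0.48
[[-0.4, -0.9], [0.0, -1.0], [-0.2, -1.2], [0.2, -0.1], [-0.8, -1.3], [-0.2, 0.0], [0.2, -0.1], [-0.0, 0.4], [0.1, -0.8], [0.4, -1.1], [0.1, -0.1], [1.1, -0.4], [-0.0, 1.7], [0.4, -0.2], [-0.5, 0.3], [0.6, 0.4]]
('side',) [ 0.5818  0.0323 -0.009   0.2153] -0.51
[[-0.1, -0.6], [0.3, -0.7], [-0.0, -1.0], [0.4, 0.2], [-0.5, -1.1], [-0.0, 0.4], [0.2, 1.9], [-0.3, 0.6]]
('top',) [ 0.5807  0.0346 -0.008   0.2157] -0.46
[[-0.1, 0.1], [-0.4, 0.6], [-0.2, -0.5], [0.0, -0.9], [-0.3, 0.1], [0.7, -0.2], [0.0, 0.1], [0.2, 0.6]]
side [0.4685 0.1036 0.034 ] jig -0.1135 0.0693
side [0.4814 0.1001 0.034 ] jig -0.1006 0.0659
top [0.4817 0.1068 0.034 ] jig -0.1004 0.0726
top [0.4534 0.1071 0.034 ] jig -0.1286 0.0726
(34, -150, 75) [ 0.6142 -0.1169  0.075 ]
(34, -108, 75) [ 0.6145 -0.0749  0.075 ]
(34, -66, 75) [ 0.6149 -0.0329  0.075 ]
(-45, 0, 93) [0.5364 0.0337 0.093 ]
(-45, 95, 93) [0.5372 0.1287 0.093 ]
```

View pics/side_idx.png

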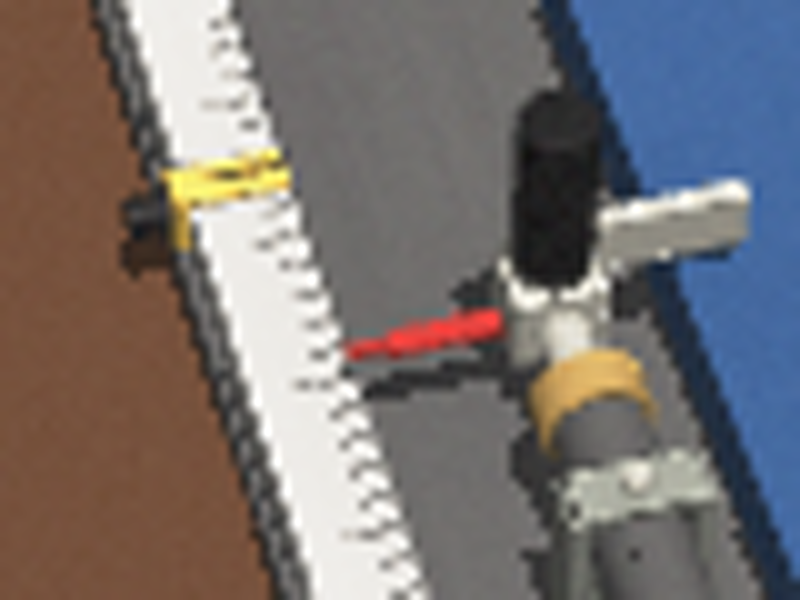

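View pics/top_idx.png

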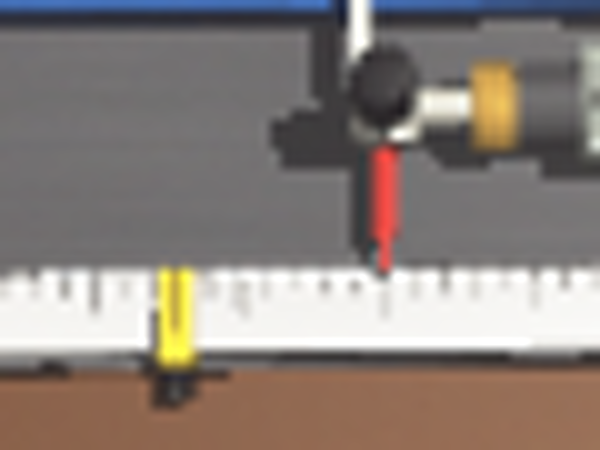

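The side picture shows the red pointer tip at about (304.5,195) and the yellow index at about (293,178), so the line sits near jig y ≈ 71 mm. Both leg fits agree across the two views, with foot height ≈ 0 mm. I'll measure the neighbours for clearance, then move over the near leg.

```bash
python3 - <<'E'
from fit import *
import pickle
P,M=pickle.load(open('m1.pkl','rb'))
# turquoise decoys rough: top-rim centre in both views
for n,uv in (('side',(447,296)),('top',(417,143)),('side',(291,312)),('top',(405,244)),('side',(392,358)),('top',(447.6,191))): print(n,uv,atz(P[n],uv,.045).round(3))
E
```

```text
side (447, 296) [ 0.714 -0.331  0.045]
top (417, 143) [ 0.712 -0.328  0.045]
side (291, 312) [ 0.369 -0.275  0.045]
top (405, 244) [ 0.366 -0.27   0.045]
side (392, 358) [ 0.544 -0.429  0.045]
top (447.6, 191) [ 0.542 -0.424  0.045]
```

Emit:
play_rows(
  series=[
    {"linear":[265,-870.5,-65],"angular":[0,0,-98],"grip":-1},
    {"linear":[265,-870.5,-65],"angular":[0,0,-98],"grip":-1},
    {"linear":[265,-870.5,-65],"angular":[0,0,-98],"grip":-1},
    {"linear":[265,-870.5,-65],"angular":[0,0,-98],"grip":-1},
    {"linear":[265,-870.5,-65],"angular":[0,0,-98],"grip":-1},
    {"linear":[265,-870.5,-65],"angular":[0,0,-98],"grip":-1},
    {"linear":[265,-870.5,-65],"angular":[0,0,-98],"grip":-1},
    {"linear":[265,-870.5,-65],"angular":[0,0,-98],"grip":-1},
    {"linear":[265,-870.5,-65],"angular":[0,0,-98],"grip":-1},
    {"linear":[265,-870.5,-65],"angular":[0,0,-98],"grip":-1},
    {"linear":[265,-870.5,-65],"angular":[0,0,-98],"grip":-1},
    {"linear":[265,-870.5,-65],"angular":[0,0,-98],"grip":-1},
    {"linear":[265,-870.5,-65],"angular":[0,0,-98],"grip":-1},
    {"linear":[265,-870.5,-65],"angular":[0,0,-98],"grip":-1},
    {"linear":[265,-870.5,-65],"angular":[0,0,-98],"grip":-1},
    {"linear":[265,-870.5,-65],"angular":[0,0,-98],"grip":-1},
    {"linear":[265,-870.5,-65],"angular":[0,0,-98],"grip":-1},
    {"linear":[265,-870.5,-65],"angular":[0,0,-98],"grip":-1},
    {"linear":[265,-870.5,-65],"angular":[0,0,-98],"grip":-1},
    {"linear":[265,-870.5,-65],"angular":[0,0,-98],"grip":-1},
  ],
)

```text
time_s: 3.87
position: [0.4445, -0.2061, 0.1545]
eef_rot: [[-0.001, 0.891, -0.454], [0.0, -0.454, -0.891], [-1.0, -0.001, -0.0]]
ft_force: [1.8, 3.0, -9.2]
finger_gap: 0.0925
```

Emit:
play_rows(
  series=[
    {"linear":[12,-37,-20],"angular":[0,0,0],"grip":-1},
    {"linear":[23,-73.5,-44],"angular":[0,0,0],"grip":-1},
    {"linear":[23,-73.5,-44],"angular":[0,0,0],"grip":-1},
    {"linear":[23,-73.5,-44],"angular":[0,0,0],"grip":-1},
    {"linear":[23,-73.5,-44],"angular":[0,0,0],"grip":-1},
  ],
)

```text
time_s: 4.28
position: [0.4663, -0.2785, 0.1095]
eef_rot: [[-0.004, 0.891, -0.455], [0.002, -0.455, -0.891], [-1.0, -0.004, -0.001]]
ft_force: [0.3, 2.7, -7.8]
finger_gap: 0.0921
```

```bash
python3 - <<'E'
from h import *
s=monitor.read_state(); print(s['time_s'],s['position'],s['ft_force'])
p=read_camera('side'); save(cv2.resize(p['image'][230:390,240:440],None,fx=4,fy=3.75,interpolation=cv2.INTER_CUBIC),'hover_s.png')
q=read_camera('top'); save(cv2.resize(q['image'][130:270,330:480],None,fx=4,fy=4,interpolation=cv2.INTER_CUBIC),'hover_t.png')
E
```

```text
4.2833 [ 0.46626209 -0.27851331  0.10946582] [ 0.31374813  2.6992467  -7.80984543]
```

View pics/hover_s.png

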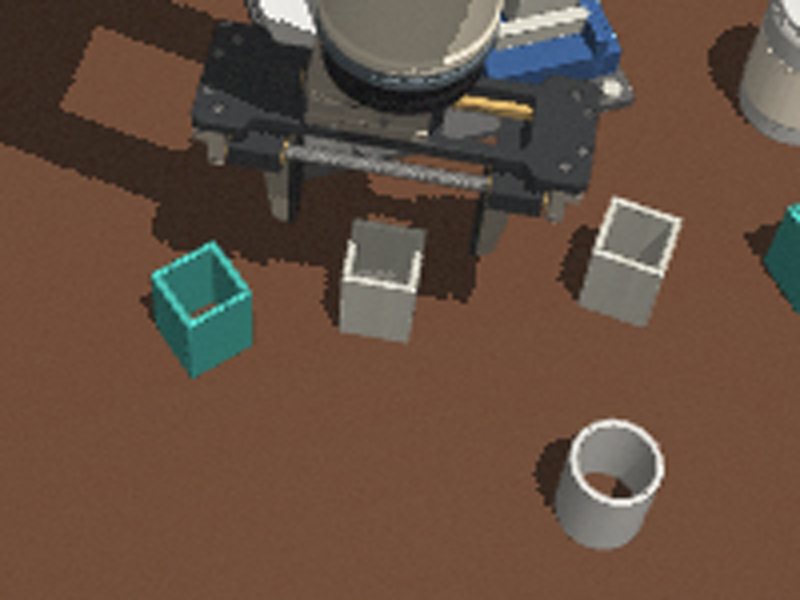

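View pics/hover_t.png

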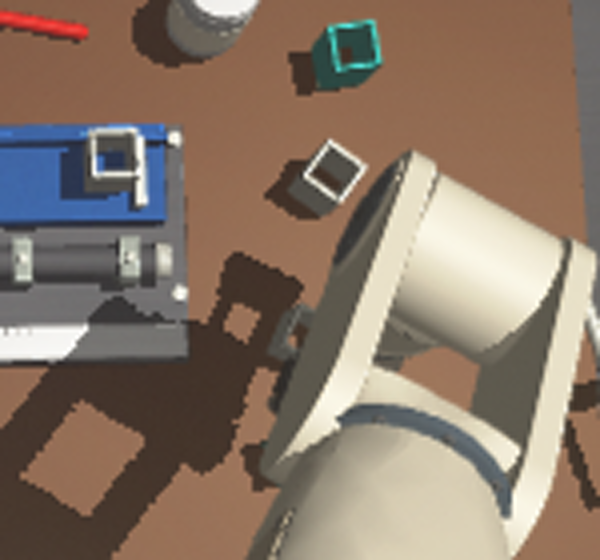

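The side view shows the open fingers on either side of the grey leg at zoomed (380,280), and the turquoise leg and the pipe are clear. Descending and closing.

Emit:
play_rows(
  series=[
    {"linear":[1.4,-1,-25],"angular":[0,0,0],"grip":-1},
    {"linear":[1.4,-1,-50],"angular":[0,0,0],"grip":-1},
    {"linear":[1.4,-1,-70],"angular":[0,0,0],"grip":-1},
    {"linear":[1.4,-1,-81.5],"angular":[0,0,0],"grip":-1},
    {"linear":[1.4,-1,-81.5],"angular":[0,0,0],"grip":-1},
    {"linear":[1.4,-1,-81.5],"angular":[0,0,0],"grip":1},
    {"linear":[1.4,-1,-81.5],"angular":[0,0,0],"grip":1},
    {"linear":[1.4,-1,-81.5],"angular":[0,0,0],"grip":1},
    {"linear":[1.4,-1,-81.5],"angular":[0,0,0],"grip":1},
    {"linear":[1.4,-1,-81.5],"angular":[0,0,0],"grip":1},
    {"linear":[1.4,-1,-81.5],"angular":[0,0,0],"grip":1},
    {"linear":[1.4,-1,-81.5],"angular":[0,0,0],"grip":1},
    {"linear":[1.4,-1,-81.5],"angular":[0,0,0],"grip":1},
  ],
)

```text
time_s: 5.47
position: [0.4685, -0.2791, 0.0294]
eef_rot: [[-0.001, 0.891, -0.453], [0.001, -0.453, -0.891], [-1.0, -0.002, -0.0]]
ft_force: [0.7, 3.3, -7.5]
finger_gap: 0.0408
```

Emit:
play_rows(
  series=[
    {"linear":[0,0,10],"angular":[0,0,0],"grip":1},
    {"linear":[0,0,30],"angular":[0,0,0],"grip":1},
    {"linear":[0,0,55],"angular":[0,0,0],"grip":1},
    {"linear":[0,0,85],"angular":[0,0,0],"grip":1},
    {"linear":[10,14,115],"angular":[0,0,3],"grip":1},
    {"linear":[28,39,130],"angular":[0,0,6],"grip":1},
    {"linear":[46,64,130],"angular":[0,0,9],"grip":1},
    {"linear":[64,89,130],"angular":[0,0,12],"grip":1},
    {"linear":[82,114,130],"angular":[0,0,15],"grip":1},
    {"linear":[98,138,130],"angular":[0,0,18],"grip":1},
    {"linear":[114,160,130],"angular":[0,0,21],"grip":1},
    {"linear":[130,182,130],"angular":[0,0,24],"grip":1},
    {"linear":[140,197,130],"angular":[0,0,26],"grip":1},
    {"linear":[146,205,130],"angular":[0,0,26.5],"grip":1},
    {"linear":[146,205,130],"angular":[0,0,26.5],"grip":1},
    {"linear":[146,205,130],"angular":[0,0,26.5],"grip":1},
    {"linear":[146,205,130],"angular":[0,0,26.5],"grip":1},
  ],
)

```text
time_s: 6.88
position: [0.6138, -0.0746, 0.1595]
eef_rot: [[-0.002, 1.0, -0.008], [0.0, -0.008, -1.0], [-1.0, -0.002, -0.0]]
ft_force: [0.7, 2.2, -11.8]
finger_gap: 0.04
```

```bash
python3 - <<'E'
from h import *
v=np.load('jig.npy')
p=read_camera('side'); save(cv2.resize(p['image'][130:290,280:450],None,fx=4.5,fy=3.75,interpolation=cv2.INTER_CUBIC),'carry_s.png')
q=read_camera('top'); save(cv2.resize(q['image'][130:230,240:420],None,fx=4,fy=4,interpolation=cv2.INTER_CUBIC),'carry_t.png')
E
```

```text
(no output)
```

View pics/carry_s.png

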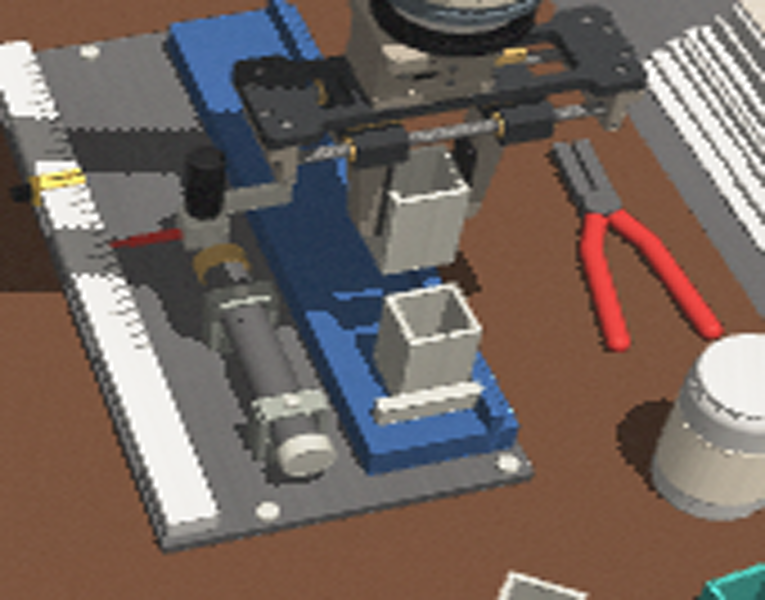

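View pics/carry_t.png

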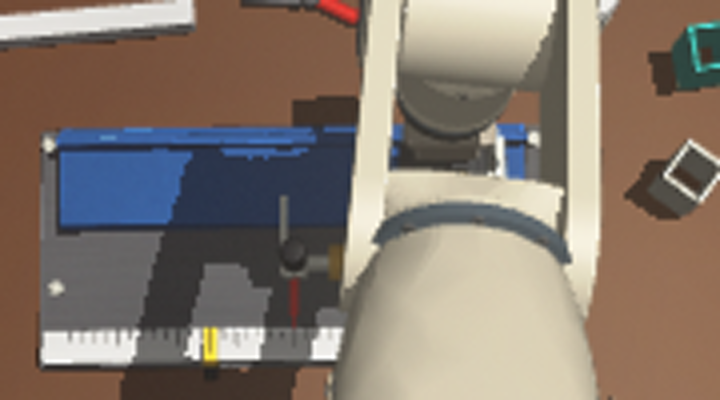

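```bash
python3 - <<'E'
from fit import *
v=np.load('jig.npy')
s=monitor.read_state(); x,y,z=s['position']
p=read_camera('side'); f=5; a,b=350,150
c=cv2.resize(p['image'][b:b+110,a:a+80],None,fx=f,fy=f,interpolation=cv2.INTER_CUBIC)
def d(pts,col):
    for i in range(4,8):
        u=[tuple(int(k) for k in ((proj(p,pts[j])-[a,b]+.5)*f-.5)) for j in (i,4+(i-3)%4)]
        cv2.line(c,u[0],u[1],col,1)
    for i in range(4):
        u=[tuple(int(k) for k in ((proj(p,pts[j])-[a,b]+.5)*f-.5)) for j in (i,i+4)]; cv2.line(c,u[0],u[1],col,1)
d(prism(x,y,z-.0294,v[2]),(255,0,255))
from jig import J
w=J(v,(34,-150,40)); d(prism(w[0],w[1],.04,v[2]),(255,255,0))
save(c,'ov2.png')
E
```

```text
(no output)
```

View pics/ov2.png

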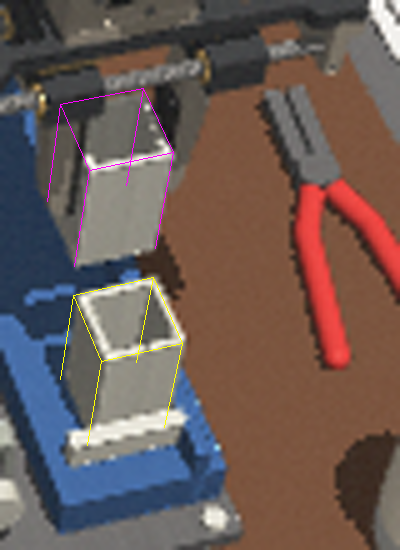

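The overlay matches to within about 1 mm. Lowering towards the ledge.

Emit:
play_rows(
  series=[
    {"linear":[0.7,0.5,-20],"angular":[0,0,0],"grip":1},
    {"linear":[0.7,0.5,-45],"angular":[0,0,0],"grip":1},
    {"linear":[0.7,0.5,-65],"angular":[0,0,0],"grip":1},
    {"linear":[0.7,0.5,-78],"angular":[0,0,0],"grip":1},
    {"linear":[0.7,0.5,-84],"angular":[0,0,0],"grip":1},
    {"linear":[0.7,0.5,-86],"angular":[0,0,0],"grip":1},
    {"linear":[0.7,0.5,-88],"angular":[0,0,0],"grip":1},
    {"linear":[0.7,0.5,-88],"angular":[0,0,0],"grip":1},
  ],
)

```text
time_s: 7.7
position: [0.6144, -0.0747, 0.0714]
eef_rot: [[-0.002, 1.0, -0.009], [0.0, -0.009, -1.0], [-1.0, -0.002, -0.0]]
ft_force: [1.2, 2.9, -11.4]
finger_gap: 0.0402
```

Emit:
play_rows(
  series=[
    {"linear":[0,0.3,-1],"angular":[0,0,0],"grip":1},
    {"linear":[0,0.3,-2],"angular":[0,0,0],"grip":1},
    {"linear":[0,0.3,-2.7],"angular":[0,0,0],"grip":1},
    {"linear":[0,0.3,-2.7],"angular":[0,0,0],"grip":1},
  ],
)

```text
time_s: 8.03
position: [0.6146, -0.0744, 0.0689]
eef_rot: [[-0.002, 1.0, -0.01], [0.0, -0.01, -1.0], [-1.0, -0.002, -0.0]]
ft_force: [1.1, 3.5, -9.6]
finger_gap: 0.0398
```

Emit:
play_rows(
  series=[
    {"linear":[0,0,-0.7],"angular":[0,0,0],"grip":1},
    {"linear":[0,0,-1.2],"angular":[0,0,0],"grip":1},
    {"linear":[0,0,-1.2],"angular":[0,0,0],"grip":1},
  ],
)

```text
time_s: 8.28
position: [0.6146, -0.0743, 0.0677]
eef_rot: [[-0.002, 1.0, -0.01], [0.0, -0.01, -1.0], [-1.0, -0.002, -0.0]]
ft_force: [1.0, 4.0, -10.3]
finger_gap: 0.0401
```

```bash
python3 - <<'E'
from fit import *
p=read_camera('side'); save(cv2.resize(p['image'][170:260,330:420],None,fx=7,fy=6.5,interpolation=cv2.INTER_CUBIC),'set1.png')
print(monitor.read_state()['ft_force'],monitor.read_state()['torque'])
E
```

```text
[ -0.34087074   3.45577939 -10.340465  ] [ 0.1674048  -0.01243454 -0.00248468]
```

View pics/set1.png

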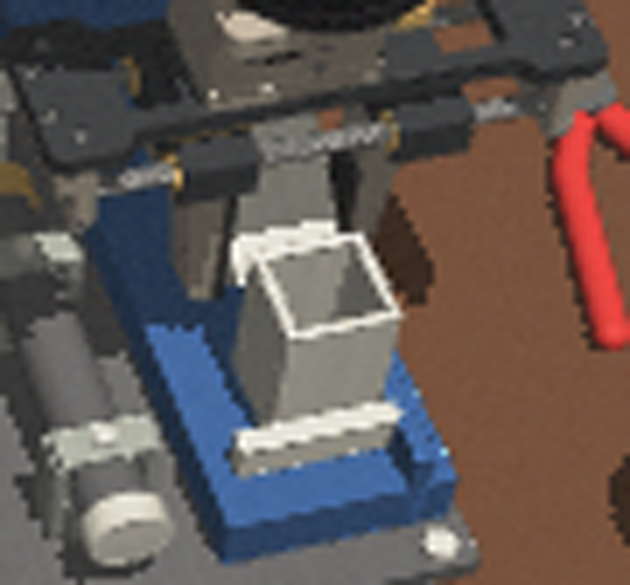

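Emit:
play_rows(
  series=[
    {"linear":[0,0,-0.8],"angular":[0,0,0],"grip":1},
    {"linear":[0,0,-1.5],"angular":[0,0,0],"grip":1},
    {"linear":[0,0,-1.5],"angular":[0,0,0],"grip":1},
  ],
)

```text
time_s: 8.58
position: [0.6146, -0.0743, 0.066]
eef_rot: [[-0.002, 1.0, -0.009], [0.0, -0.009, -1.0], [-1.0, -0.002, -0.0]]
ft_force: [1.5, 5.0, -10.7]
finger_gap: 0.0397
```

```bash
cat > ov.py <<'E'
from fit import *
from jig import J
def ov(p,boxes,win,f,name):
    a,b,w,h=win
    c=cv2.resize(p['image'][b:b+h,a:a+w],None,fx=f,fy=f,interpolation=cv2.INTER_CUBIC)
    for (x,y,z,yaw,col) in boxes:
        pts=prism(x,y,z,yaw); uv=[tuple(int(k) for k in ((proj(p,q)-[a,b]+.5)*f-.5)) for q in pts]
        for i in range(4):
            cv2.line(c,uv[4+i],uv[4+(i+1)%4],col,1); cv2.line(c,uv[i],uv[i+4],col,1)
    save(c,name)
E
python3 - <<'E'
from ov import *
v=np.load('jig.npy'); s=monitor.read_state(); print(s['ft_force']); x,y,z=s['position']
p=read_camera('side'); w=J(v,(36,-151,40))
ov(p,[(x,y,.04,v[2],(255,0,255)),(w[0],w[1],.04,v[2],(255,255,0))],(345,170,60,85),9,'ov3.png')
E
```

```text
[  1.50621793   4.95793156 -10.69926316]
```

View pics/ov3.png

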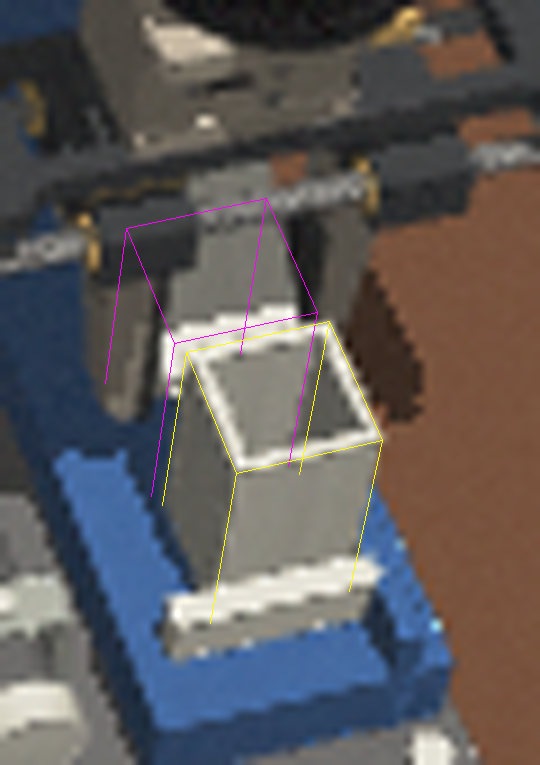

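Emit:
play_rows(
  series=[
    {"linear":[0.8,0,0],"angular":[0,0,0],"grip":1},
    {"linear":[1.6,0,0],"angular":[0,0,0],"grip":1},
    {"linear":[2.2,0,0],"angular":[0,0,0],"grip":1},
    {"linear":[2.2,0,0],"angular":[0,0,0],"grip":1},
  ],
)

```text
time_s: 8.97
position: [0.6168, -0.0744, 0.066]
eef_rot: [[-0.002, 1.0, -0.009], [0.0, -0.009, -1.0], [-1.0, -0.002, -0.0]]
ft_force: [0.3, 3.1, -11.5]
finger_gap: 0.0398
```

```bash
python3 - <<'E'
from ov import *
v=np.load('jig.npy'); s=monitor.read_state(); x,y,z=s['position']
p=read_camera('side'); w=J(v,(36,-151,40))
ov(p,[(x,y,.04,v[2],(255,0,255)),(w[0],w[1],.04,v[2],(255,255,0))],(345,170,60,60),12,'ov4.png')
q=read_camera('top'); ov(q,[(x,y,.04,v[2],(255,0,255)),(w[0],w[1],.04,v[2],(255,255,0))],(320,140,60,50),12,'ov4t.png')
E
```

```text
(no output)
```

View pics/ov4.png

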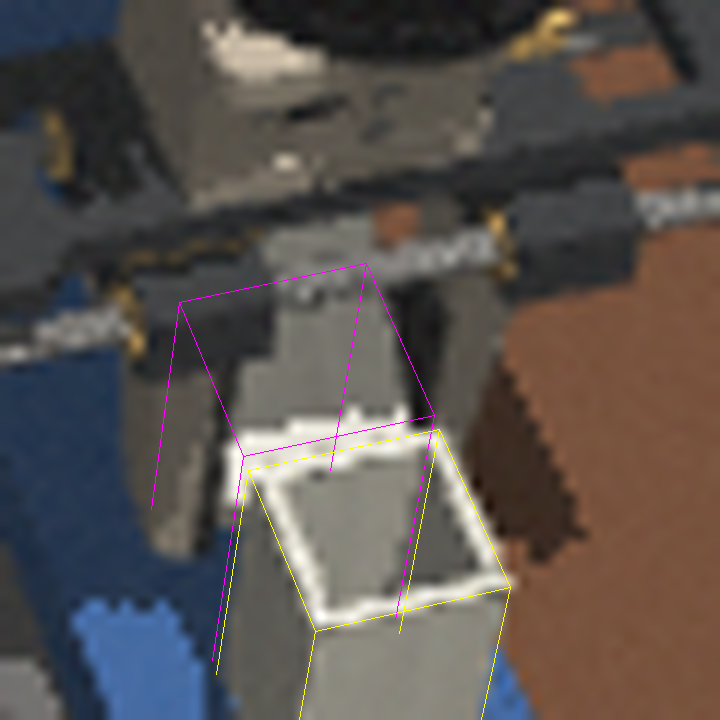

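View pics/ov4t.png

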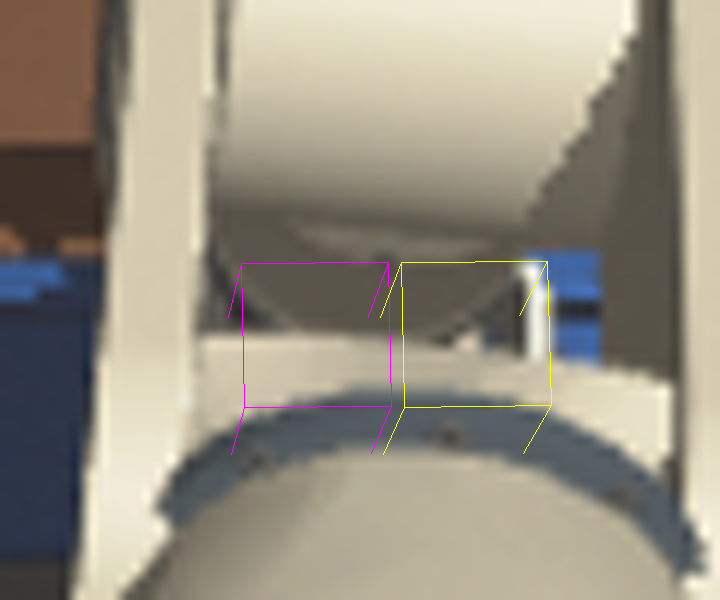

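Emit:
play_rows(
  series=[
    {"linear":[0,-1,-0.5],"angular":[0,0,0],"grip":1},
    {"linear":[0,-2,-1],"angular":[0,0,0],"grip":1},
    {"linear":[1,-2,-1.5],"angular":[0,0,0],"grip":1},
    {"linear":[2,-2,-1.5],"angular":[0,0,0],"grip":1},
    {"linear":[2,-2,-1.5],"angular":[0,0,0],"grip":1},
  ],
)

```text
time_s: 9.48
position: [0.6183, -0.0764, 0.0643]
eef_rot: [[-0.003, 1.0, -0.009], [0.0, -0.009, -1.0], [-1.0, -0.003, -0.0]]
ft_force: [-1.3, 3.2, -10.7]
finger_gap: 0.0401
```

Emit:
play_rows(
  series=[
    {"linear":[0,0,0],"angular":[0,0,0],"grip":-0.25},
    {"linear":[0,0,0],"angular":[0,0,0],"grip":-0.25},
    {"linear":[0,0,0],"angular":[0,0,0],"grip":-0.25},
    {"linear":[0,0,0],"angular":[0,0,0],"grip":-0.25},
  ],
)

```text
time_s: 9.82
position: [0.6188, -0.0766, 0.0645]
eef_rot: [[-0.002, 1.0, -0.009], [0.0, -0.009, -1.0], [-1.0, -0.002, 0.0]]
ft_force: [0.5, 2.8, -7.5]
finger_gap: 0.0572
```

```bash
python3 - <<'E'
from ov import *
v=np.load('jig.npy'); s=monitor.read_state(); x,y,z=s['position']; print(s['ft_force'])
p=read_camera('side'); w=J(v,(36,-151,40));w2=J(v,(36,-109,40))
ov(p,[(w2[0],w2[1],.04,v[2],(255,0,255)),(w[0],w[1],.04,v[2],(255,255,0))],(345,170,60,60),12,'ov5.png')
E
```

```text
[ 0.54644892  2.7808639  -7.50513646]
```

View pics/ov5.png

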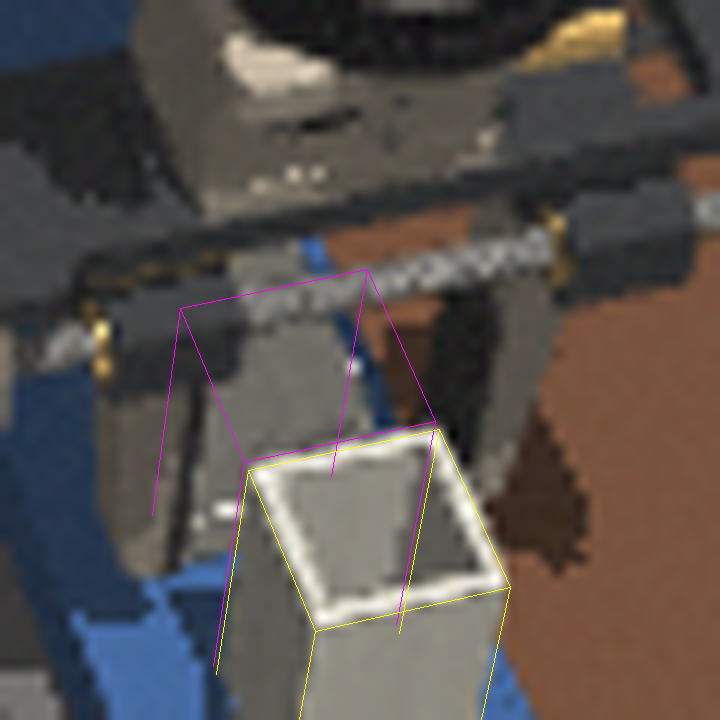

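```bash
python3 - <<'E'
from ov import *
p=read_camera('side'); save(cv2.resize(p['image'][160:260,310:430],None,fx=6.5,fy=6,interpolation=cv2.INTER_LANCZOS4),'rel.png')
E
```

```text
(no output)
```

View pics/rel.png

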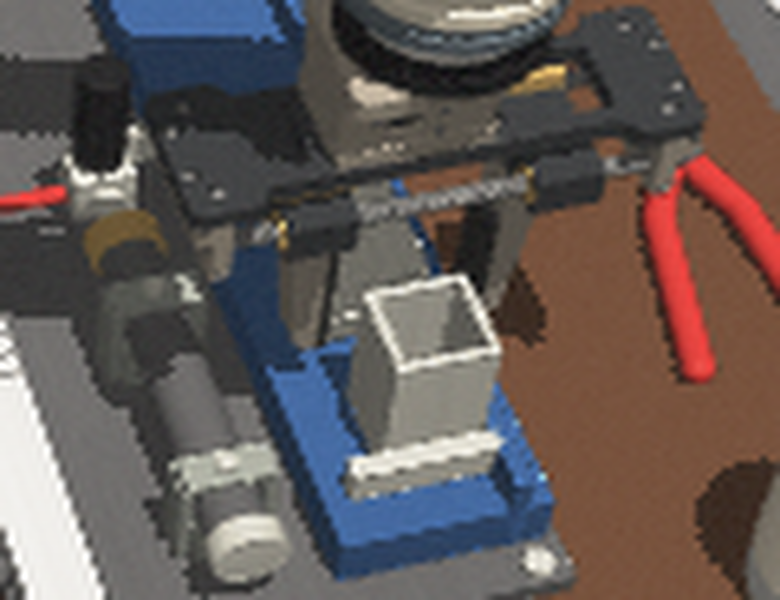

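Emit:
play_rows(
  series=[
    {"linear":[0,0,3],"angular":[0,0,0],"grip":-0.35},
    {"linear":[0,0,8],"angular":[0,0,0],"grip":-0.35},
    {"linear":[0,0,15],"angular":[0,0,0],"grip":-0.35},
    {"linear":[0,0,25],"angular":[0,0,0],"grip":-0.35},
  ],
)

```text
time_s: 10.25
position: [0.6183, -0.0765, 0.0898]
eef_rot: [[-0.003, 1.0, -0.009], [0.0, -0.009, -1.0], [-1.0, -0.003, -0.0]]
ft_force: [1.1, 2.5, -8.2]
finger_gap: 0.0621
```

```bash
python3 - <<'E'
from ov import *
p=read_camera('side'); save(cv2.resize(p['image'][160:260,310:430],None,fx=6.5,fy=6,interpolation=cv2.INTER_LANCZOS4),'rel2.png')
E
```

```text
(no output)
```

View pics/rel2.png

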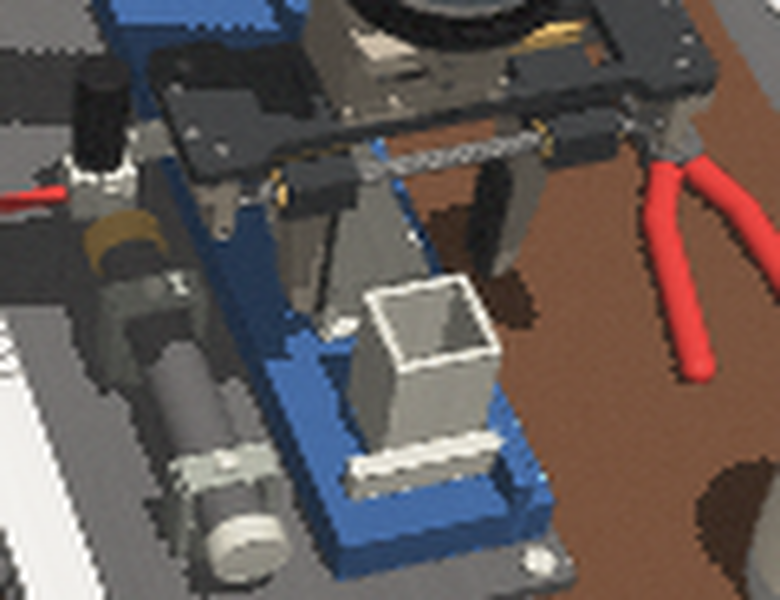

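Emit:
play_rows(
  series=[
    {"linear":[0,0,25],"angular":[0,0,0],"grip":-0.6},
    {"linear":[0,10,60],"angular":[0,0,0],"grip":-0.8},
    {"linear":[-20,50,95],"angular":[0,0,0],"grip":-1},
    {"linear":[-50,90,110],"angular":[0,0,0],"grip":-1},
    {"linear":[-80,130,110],"angular":[0,0,0],"grip":-1},
    {"linear":[-110,170,110],"angular":[0,0,0],"grip":-1},
    {"linear":[-130,210,110],"angular":[0,0,0],"grip":-1},
    {"linear":[-140,250,110],"angular":[0,0,0],"grip":-1},
  ],
)

```text
time_s: 10.97
position: [0.4941, 0.1361, 0.203]
eef_rot: [[0.001, 1.0, -0.01], [0.0, -0.01, -1.0], [-1.0, 0.001, -0.0]]
ft_force: [2.3, 3.1, -7.8]
finger_gap: 0.0921
```

```bash
python3 - <<'E'
from ov import *
p=read_camera('side'); save(cv2.resize(p['image'][120:270,270:440],None,fx=4.5,fy=4,interpolation=cv2.INTER_LANCZOS4),'look_s.png')
q=read_camera('top'); save(cv2.resize(q['image'][130:240,230:430],None,fx=4,fy=4,interpolation=cv2.INTER_LANCZOS4),'look_t.png')
E
```

```text
(no output)
```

View pics/look_s.png

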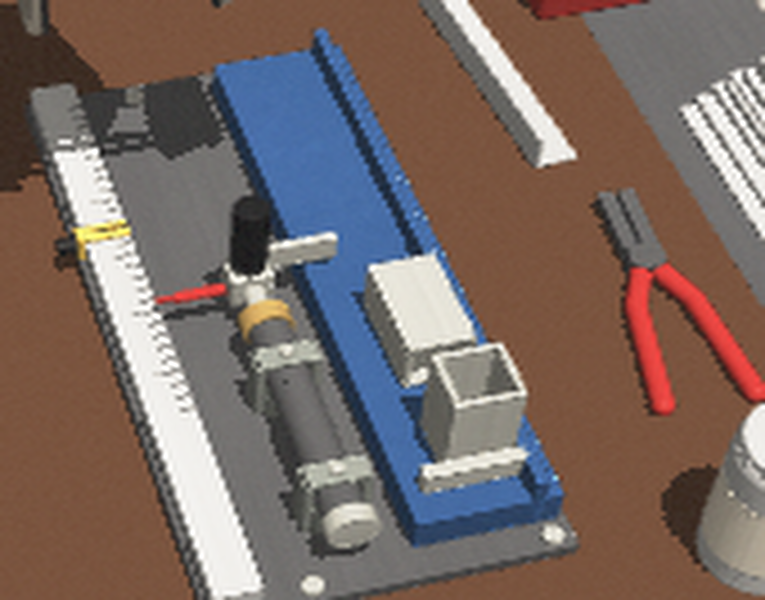

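View pics/look_t.png

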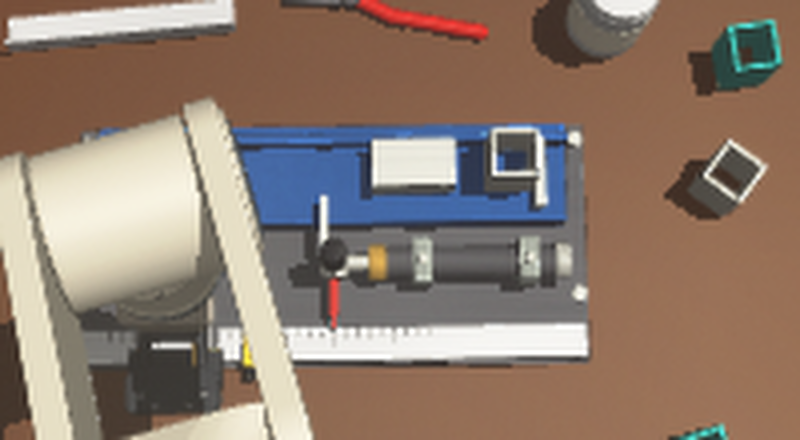

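The lower picture shows the leg tipped over: it lies on the ledge (top view zoomed (371–457,140–187)) with its axis along jig y. The set leg looks unmoved. The foot probably caught the set leg's rim because my 3 mm gap was too small. I'll measure how the leg lies and plan to stand it up again.

```bash
cat > fitlie.py <<'E'
from fit import *
from jig import J
def boxpts(x,y,z0,yaw):  # lying: 70 along local y, 40 x, 40 z
    c,s=np.cos(yaw),np.sin(yaw)
    return [np.array([x+c*i*.02-s*j*.035,y+s*i*.02+c*j*.035,z]) for z in (z0,z0+.04) for i,j in ((1,1),(1,-1),(-1,-1),(-1,1))]
E
python3 - <<'E'
from fitlie import *
v=np.load('jig.npy'); s=monitor.read_state(); print(s['time_s'],np.round(s['joints'],2),s['position'].round(4))
P={n:read_camera(n) for n in ('side','top')}
# segment: grey bright on blue
c0=J(v,(34,-90,60)); 
segs={}
for n in P:
    u=proj(P[n],c0); x,y=int(u[0]),int(u[1]); r=26
    im=P[n]['image'][y-r:y+r,x-r:x+r].astype(float); sat=(im.max(2)-im.min(2))/(im.max(2)+1)
    m=((sat<.28)&(im.min(2)>75)).astype(np.uint8)
    nl,lab,st,ce=cv2.connectedComponentsWithStats(m,connectivity=4); k=lab[r,r]; print(n,u.round(1),k,st[k].tolist())
    save(cv2.resize(np.hstack([P[n]['image'][y-r:y+r,x-r:x+r],np.repeat(((lab==k)*255).astype(np.uint8)[:,:,None],3,2)]),None,fx=7,fy=7,interpolation=cv2.INTER_NEAREST),'lie_'+n+'.png')
for n in P:
    print(n,[(round(r['score'],2),c2w(P[n],r['at']).round(3).tolist()) for r in models.boxes_of(P[n],'leg_1_center')])
E
```

```text
11.0667 [1.5560e+01 1.0930e+01 1.0788e+02 9.0000e-02 6.1130e+01 1.5820e+01] [0.4936 0.1395 0.2029]
side [364.9 206.6] 4 [13, 3, 36, 49, 1053]
top [339.8 171.2] 4 [10, 19, 21, 14, 257]
side [(0.83, [0.366, -0.281, 0.05]), (0.7, [0.609, -0.043, 0.084]), (0.41, [0.532, 0.032, 0.06])]
top [(0.54, [0.609, -0.034, 0.079])]
```

View pics/lie_side.png

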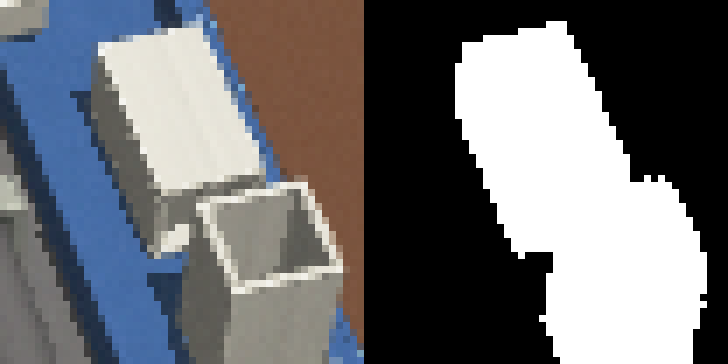

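View pics/lie_top.png

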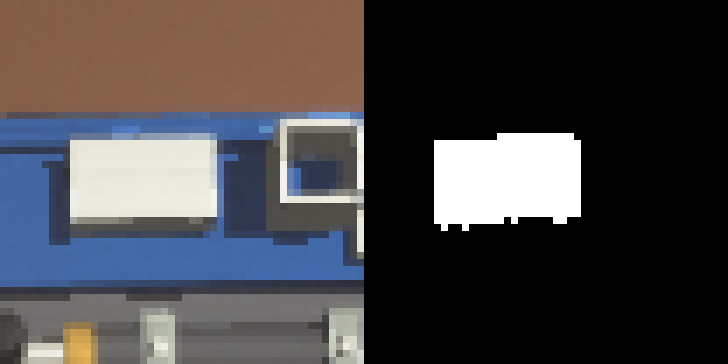

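```bash
python3 - <<'E'
from fitlie import *
from scipy.optimize import least_squares
v=np.load('jig.npy')
P={n:read_camera(n) for n in ('side','top')}
obs=[]
for (q,px) in (((-1,1),(100,48)),((1,1),(205,25)),((1,-1),(262,178)),((-1,-1),(160,190))): obs.append(('side',q,(px[0]/7+338-.5,px[1]/7+180-.5)))
for (q,px) in (((-1,1),(70,217)),((1,1),(70,139)),((1,-1),(216,139)),((-1,-1),(216,217))): obs.append(('top',q,(px[0]/7+313-.5,px[1]/7+145-.5)))
for ns in (('side','top'),('side',),('top',)):
    def f(a):
        c,s=np.cos(a[2]),np.sin(a[2]); z=a[3] if len(ns)==2 else .08
        return np.concatenate([proj(P[n],[a[0]+c*i*.02-s*j*.035,a[1]+s*i*.02+c*j*.035,z])-px for n,(i,j),px in obs if n in ns])
    r=least_squares(f,[.61,-.04,0,.08]); a=r.x
    c,s=np.cos(v[2]),np.sin(v[2]); d=a[:2]-v[:2]
    print(ns,a.round(4),np.degrees(a[2]).round(2),'jig',(c*d[0]+s*d[1]).round(4),(-s*d[0]+c*d[1]).round(4)); print(f(a).reshape(-1,2).round(1).tolist())
E
```

```text
('side', 'top') [ 0.6171 -0.0333 -0.0292  0.0765] -1.67 jig 0.0362 -0.0664
[[-0.3, -0.3], [-0.2, 0.1], [0.3, -0.5], [-0.6, 0.9], [-0.1, -0.1], [0.0, -0.7], [0.1, -0.4], [0.0, 0.1]]
('side',) [ 0.6164 -0.0358 -0.0359  0.08  ] -2.06 jig 0.0355 -0.0689
[[-0.0, -0.5], [0.1, 0.1], [0.5, -0.5], [-0.5, 0.8]]
('top',) [ 0.6154 -0.0331 -0.0196  0.08  ] -1.12 jig 0.0346 -0.0661
[[-0.1, 0.3], [-0.1, -0.3], [0.0, -0.3], [0.1, 0.3]]
```

Emit:
play_rows(
  series=[
    {"linear":[30,-40,-10],"angular":[-6,0,0],"grip":-0.35},
    {"linear":[60,-80,-20],"angular":[-12,0,0],"grip":-0.35},
    {"linear":[95,-125,-35],"angular":[-18,0,-0.9],"grip":-0.35},
    {"linear":[123,-167,-53],"angular":[-25,0,-0.9],"grip":-0.35},
    {"linear":[123,-167,-53],"angular":[-25,0,-0.9],"grip":-0.35},
    {"linear":[123,-167,-53],"angular":[-25,0,-0.9],"grip":-0.35},
    {"linear":[123,-167,-53],"angular":[-25,0,-0.9],"grip":-0.35},
    {"linear":[123,-167,-80],"angular":[-25,0,-0.9],"grip":-0.35},
    {"linear":[123,-167,-100],"angular":[-25,0,-0.9],"grip":-0.35},
    {"linear":[123,-167,-100],"angular":[-25,0,-0.9],"grip":-0.35},
    {"linear":[123,-167,-100],"angular":[-25,0,-0.9],"grip":-0.35},
  ],
)

```text
time_s: 12.28
position: [0.6184, -0.0327, 0.1021]
eef_rot: [[-0.005, 1.0, -0.026], [-0.423, -0.026, -0.906], [-0.906, 0.006, 0.423]]
ft_force: [0.9, 3.1, -7.8]
finger_gap: 0.0623
```

```bash
python3 - <<'E'
from ov import *
p=read_camera('side'); save(cv2.resize(p['image'][140:250,290:430],None,fx=5.5,fy=5,interpolation=cv2.INTER_LANCZOS4),'re1.png')
s=monitor.read_state();print(np.round(s['joints'],1))
E
```

```text
[ 10.8  30.1  99.  -28.8  59.5  29. ]
```

View pics/re1.png

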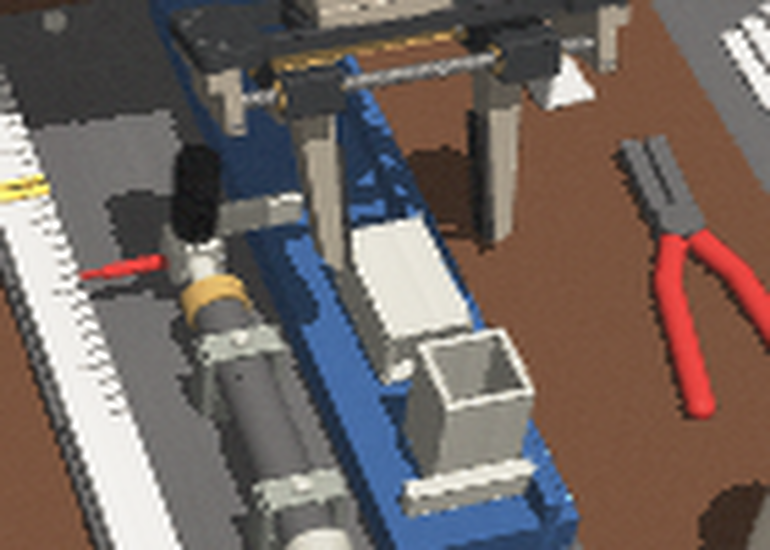

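The tilted fingers straddle the lying leg (zoomed (405,270)), and the handle at (195,190) is clear. Going down to grip.

Emit:
play_rows(
  series=[
    {"linear":[-2,5,-12],"angular":[0,0,0.5],"grip":-0.35},
    {"linear":[-2,5,-25],"angular":[0,0,0.5],"grip":-0.35},
    {"linear":[-2,5,-33],"angular":[0,0,0.5],"grip":-0.35},
    {"linear":[-2,5,-37],"angular":[0,0,0.5],"grip":-0.35},
    {"linear":[-2,5,-37],"angular":[0,0,0.5],"grip":-0.35},
    {"linear":[-2,5,-37],"angular":[0,0,0.5],"grip":1},
    {"linear":[-2,5,-37],"angular":[0,0,0.5],"grip":1},
    {"linear":[-2,5,-37],"angular":[0,0,0.5],"grip":1},
    {"linear":[-2,5,-37],"angular":[0,0,0.5],"grip":1},
    {"linear":[-2,5,-37],"angular":[0,0,0.5],"grip":1},
    {"linear":[-2,5,-37],"angular":[0,0,0.5],"grip":1},
  ],
)

```text
time_s: 13.25
position: [0.6175, -0.0275, 0.0665]
eef_rot: [[0.001, 1.0, -0.019], [-0.423, -0.017, -0.906], [-0.906, 0.009, 0.423]]
ft_force: [0.2, 2.7, -6.2]
finger_gap: 0.0396
```

Emit:
play_rows(
  series=[
    {"linear":[0,0,5],"angular":[0,0,0],"grip":1},
    {"linear":[0,0,15],"angular":[0,0,0],"grip":1},
    {"linear":[0,0,35],"angular":[0,0,0],"grip":1},
    {"linear":[0,0,60],"angular":[0,0,0],"grip":1},
    {"linear":[0,0,85],"angular":[0,0,0],"grip":1},
    {"linear":[0,0,100],"angular":[0,0,0],"grip":1},
    {"linear":[0,0,100],"angular":[0,0,0],"grip":1},
  ],
)

```text
time_s: 13.83
position: [0.6196, -0.0272, 0.1704]
eef_rot: [[0.007, 1.0, -0.021], [-0.422, -0.017, -0.907], [-0.907, 0.015, 0.422]]
ft_force: [2.0, 1.7, -11.4]
finger_gap: 0.0394
```

```bash
python3 - <<'E'
from ov import *
p=read_camera('side'); save(cv2.resize(p['image'][120:250,290:430],None,fx=5,fy=4.6,interpolation=cv2.INTER_LANCZOS4),'re2.png')
E
```

```text
(no output)
```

View pics/re2.png

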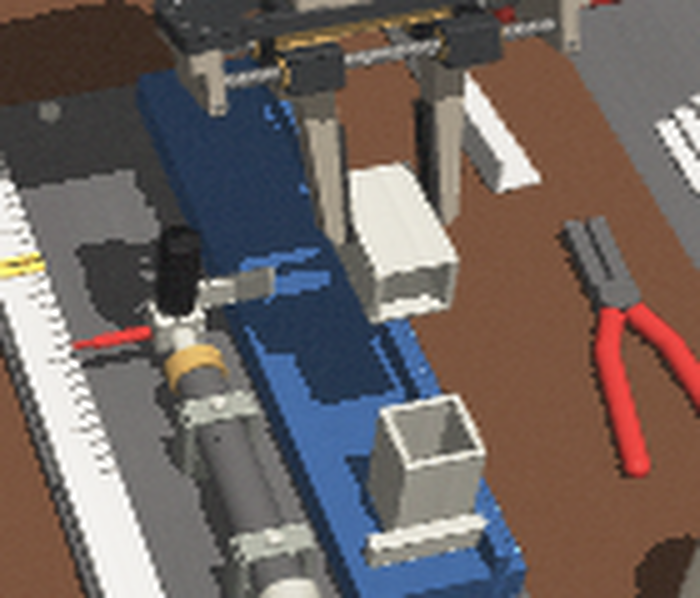

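```bash
python3 - <<'E'
from h import *
from scipy.spatial.transform import Rotation as R
s=monitor.read_state(); Rc=np.array(s['eef_rot']); print(s['position'])
T=R.from_euler('z',73.6,degrees=True)*R.from_euler('x',80,degrees=True)
v=T.as_rotvec(degrees=True); print('rotvec',v.round(1),np.linalg.norm(v)); print((T.as_matrix()@Rc).round(3))
for f in np.linspace(0,1,9): print(f,(R.from_rotvec(v*f,degrees=True).as_matrix()@Rc)[:,0].round(2), (R.from_rotvec(v*f,degrees=True).as_matrix()@[0,-1,0]).round(2))
E
```

```text
[ 0.61855877 -0.02727593  0.16823007]
rotvec [68.  50.9 60.6] 104.32910047209675
[[-0.785  0.297  0.544]
 [ 0.236  0.955 -0.181]
 [-0.573 -0.014 -0.819]]
0.0 [ 0.   -0.42 -0.91] [ 0. -1.  0.]
0.125 [-0.05 -0.29 -0.96] [ 0.12 -0.98 -0.15]
0.25 [-0.13 -0.15 -0.98] [ 0.22 -0.92 -0.32]
0.375 [-0.23 -0.03 -0.97] [ 0.3  -0.83 -0.47]
0.5 [-0.34  0.07 -0.94] [ 0.34 -0.71 -0.62]
0.625 [-0.45  0.16 -0.88] [ 0.34 -0.56 -0.76]
0.75 [-0.57  0.21 -0.79] [ 0.32 -0.39 -0.86]
0.875 [-0.68  0.24 -0.69] [ 0.26 -0.22 -0.94]
1.0 [-0.79  0.24 -0.57] [ 0.17 -0.05 -0.98]
```

Emit:
play_rows(
  series=[
    {"linear":[-5,0,20],"angular":[4,3,3.6],"grip":1},
    {"linear":[-15,-3,40],"angular":[8,6,7.1],"grip":1},
    {"linear":[-28,-8,50],"angular":[12,9,10.7],"grip":1},
    {"linear":[-42,-14,50],"angular":[16,12,14.3],"grip":1},
    {"linear":[-57,-20,50],"angular":[20,15,17.8],"grip":1},
    {"linear":[-72,-27,50],"angular":[24,18,21.4],"grip":1},
    {"linear":[-87,-34,50],"angular":[28,21,25],"grip":1},
    {"linear":[-102,-40,50],"angular":[32,24,28.5],"grip":1},
    {"linear":[-117,-46,50],"angular":[36,27,32.1],"grip":1},
    {"linear":[-132,-52,50],"angular":[40,30,35.7],"grip":1},
    {"linear":[-147,-58,50],"angular":[44,33,39.2],"grip":1},
    {"linear":[-162,-64,50],"angular":[48,36,42.8],"grip":1},
    {"linear":[-176,-70,50],"angular":[52,38.9,46.3],"grip":1},
    {"linear":[-190,-76,50],"angular":[56,41.9,49.9],"grip":1},
    {"linear":[-202,-81,50],"angular":[60,44.9,53.5],"grip":1},
    {"linear":[-212,-86,50],"angular":[64,47.9,57],"grip":1},
    {"linear":[-218,-88,40],"angular":[68,50.9,60.6],"grip":1},
    {"linear":[-218,-88,30],"angular":[68,50.9,60.6],"grip":1},
    {"linear":[-218,-88,22],"angular":[68,50.9,60.6],"grip":1},
    {"linear":[-218,-88,22],"angular":[68,50.9,60.6],"grip":1},
  ],
)

```text
time_s: 15.55
position: [0.4, -0.1149, 0.188]
eef_rot: [[-0.786, 0.299, 0.542], [0.236, 0.954, -0.184], [-0.572, -0.017, -0.82]]
ft_force: [0.7, 2.3, -10.2]
finger_gap: 0.0399
```

```bash
python3 - <<'E'
from ov import *
p=read_camera('side'); save(cv2.resize(p['image'][110:340,220:420],None,fx=3.5,fy=2.6,interpolation=cv2.INTER_LANCZOS4),'fl1.png')
s=monitor.read_state();print(np.round(s['joints'],1))
E
```

```text
[-16.4  38.3  88.8   0.2 108.  -88.6]
```

View pics/fl1.png

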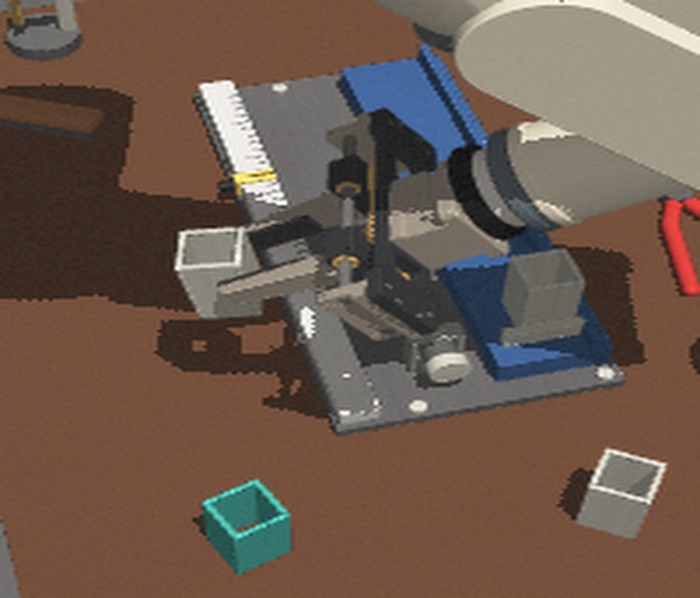

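The leg hangs almost upright with its foot down, over clear mat, with the body over the jig. Lowering it to the bench.

Emit:
play_rows(
  series=[
    {"linear":[0,0,-25],"angular":[0,0,0],"grip":1},
    {"linear":[0,0,-55],"angular":[0,0,0],"grip":1},
    {"linear":[0,0,-85],"angular":[0,0,0],"grip":1},
    {"linear":[0,0,-110],"angular":[0,0,0],"grip":1},
    {"linear":[0,0,-128],"angular":[0,0,0],"grip":1},
    {"linear":[0,0,-136],"angular":[0,0,0],"grip":1},
    {"linear":[0,0,-140],"angular":[0,0,0],"grip":1},
    {"linear":[0,0,-140],"angular":[0,0,0],"grip":1},
  ],
)

```text
time_s: 16.27
position: [0.4007, -0.115, 0.0497]
eef_rot: [[-0.785, 0.299, 0.543], [0.235, 0.954, -0.184], [-0.574, -0.017, -0.819]]
ft_force: [1.2, 2.2, -10.6]
finger_gap: 0.0396
```

Emit:
play_rows(
  series=[
    {"linear":[0,0,-2],"angular":[0,0,0],"grip":1},
    {"linear":[0,0,-4],"angular":[0,0,0],"grip":1},
    {"linear":[0,0,-5.5],"angular":[0,0,0],"grip":1},
    {"linear":[0,0,-7],"angular":[0,0,0],"grip":1},
    {"linear":[0,0,-7],"angular":[0,0,0],"grip":1},
  ],
)

```text
time_s: 16.68
position: [0.4014, -0.1153, 0.0441]
eef_rot: [[-0.784, 0.299, 0.544], [0.235, 0.954, -0.184], [-0.574, -0.017, -0.819]]
ft_force: [4.1, 0.6, -2.1]
finger_gap: 0.04
```

Emit:
play_rows(
  series=[
    {"linear":[0,0,-2],"angular":[0,0,0],"grip":1},
    {"linear":[0,0,-4],"angular":[0,0,0],"grip":1},
    {"linear":[0,0,-5],"angular":[0,0,0],"grip":1},
    {"linear":[0,0,-5],"angular":[0,0,0],"grip":1},
  ],
)

```text
time_s: 17.02
position: [0.4024, -0.1157, 0.043]
eef_rot: [[-0.785, 0.298, 0.542], [0.235, 0.954, -0.184], [-0.573, -0.017, -0.82]]
ft_force: [12.5, -1.4, 19.5]
finger_gap: 0.0397
```

```bash
python3 - <<'E'
from ov import *
p=read_camera('side'); save(cv2.resize(p['image'][170:290,250:370],None,fx=5,fy=5,interpolation=cv2.INTER_LANCZOS4),'fl2.png')
E
```

```text
(no output)
```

View pics/fl2.png

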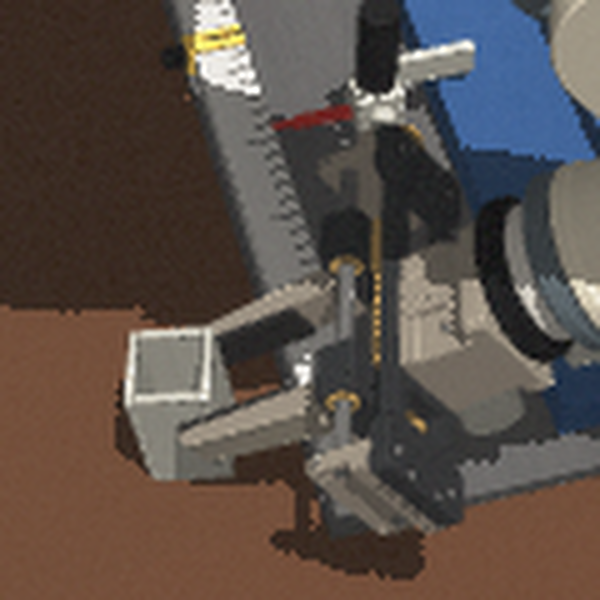

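```bash
python3 - <<'E'
from ov import *
p=read_camera('side'); s=monitor.read_state(); b=-np.array(s['eef_rot'])[:,0]; c=s['position']+.007*b; print(c)
ov(p,[(c[0]-.0,c[1],0,np.radians(72.6),(255,0,255))],(255,215,60,60),10,'fl3.png')
E
```

```text
[ 0.40793232 -0.11736518  0.04697258]
```

View pics/fl3.png

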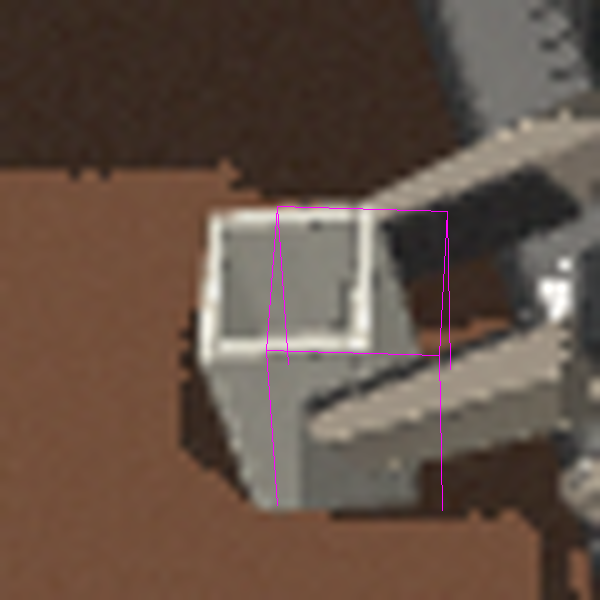

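Emit:
play_rows(
  series=[
    {"linear":[0,0,2],"angular":[0.6,1.9,0],"grip":1},
    {"linear":[0,0,3],"angular":[1.2,3.8,0],"grip":1},
    {"linear":[0,0,3],"angular":[1.8,5.7,0],"grip":1},
    {"linear":[0,0,2],"angular":[1.8,5.7,0],"grip":1},
    {"linear":[0,0,2],"angular":[1.8,5.7,0],"grip":1},
  ],
)

```text
time_s: 17.53
position: [0.4022, -0.1156, 0.044]
eef_rot: [[-0.838, 0.297, 0.458], [0.252, 0.955, -0.158], [-0.484, -0.017, -0.875]]
ft_force: [0.9, 2.3, -11.8]
finger_gap: 0.0395
```

Emit:
play_rows(
  series=[
    {"linear":[0,0,-1.5],"angular":[0,0,0],"grip":1},
    {"linear":[0,0,-3],"angular":[0,0,0],"grip":1},
    {"linear":[0,0,-4],"angular":[0,0,0],"grip":1},
    {"linear":[0,0,-4],"angular":[0,0,0],"grip":1},
  ],
)

```text
time_s: 17.87
position: [0.4023, -0.1157, 0.0412]
eef_rot: [[-0.838, 0.297, 0.458], [0.252, 0.955, -0.158], [-0.484, -0.017, -0.875]]
ft_force: [4.2, 0.7, -1.0]
finger_gap: 0.0398
```

Contact again (Fz rose by 11 N). Releasing and backing off along the tool axis.

Emit:
play_rows(
  series=[
    {"linear":[0,0,0],"angular":[0,0,0],"grip":-0.3},
    {"linear":[0,0,0],"angular":[0,0,0],"grip":-0.4},
    {"linear":[0,0,0],"angular":[0,0,0],"grip":-0.4},
    {"linear":[0,0,0],"angular":[0,0,0],"grip":-0.4},
    {"linear":[0,0,0],"angular":[0,0,0],"grip":-0.4},
    {"linear":[15,-4.5,9],"angular":[0,0,0],"grip":-0.4},
    {"linear":[33,-10,20],"angular":[0,0,0],"grip":-0.4},
    {"linear":[50,-15,35],"angular":[0,0,0],"grip":-0.4},
    {"linear":[60,-18,60],"angular":[0,0,0],"grip":-0.6},
    {"linear":[60,-18,90],"angular":[0,0,0],"grip":-1},
    {"linear":[60,-18,120],"angular":[0,0,0],"grip":-1},
  ],
)

```text
time_s: 18.78
position: [0.4625, -0.1338, 0.1617]
eef_rot: [[-0.838, 0.297, 0.457], [0.252, 0.955, -0.157], [-0.483, -0.017, -0.875]]
ft_force: [0.5, 3.0, -8.1]
finger_gap: 0.0822
```

```bash
python3 - <<'E'
from ov import *
p=read_camera('side'); save(cv2.resize(p['image'][150:330,240:430],None,fx=4,fy=3.3,interpolation=cv2.INTER_LANCZOS4),'fl4.png')
E
```

```text
(no output)
```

View pics/fl4.png

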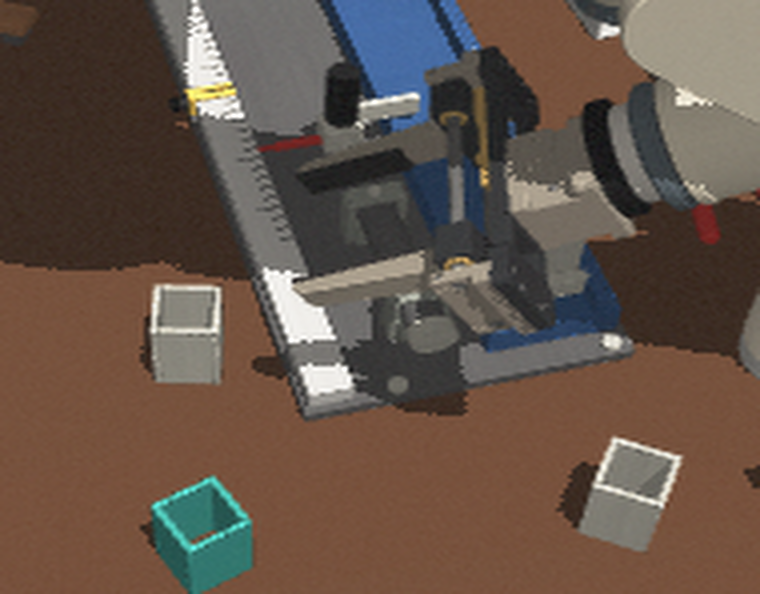

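```bash
python3 - <<'E'
from fit import *
from scipy.spatial.transform import Rotation as R
P={n:read_camera(n) for n in ('side','top')}
save(cv2.resize(P['top']['image'][130:270,240:470],None,fx=3.4,fy=3.4),'t5.png')
uv=(240+186/4,150+335/3.3); c0=atz(P['side'],uv,.035); print(c0,proj(P['top'],c0))
b=fitleg(P,c0,('side',),fitz=False,r=22); print(b.x.round(4),np.degrees(b.x[3])%90,b.fun, seg(P['side'],proj(P['side'],c0),22)[0].sum())
s=monitor.read_state(); Rc=np.array(s['eef_rot'])
phi=np.radians((np.degrees(b.x[3])%90)-90)
x=np.array([0,0,-1.]); y=np.array([np.cos(phi),np.sin(phi),0]); Rt=np.stack([x,y,np.cross(x,y)],1)
print(np.degrees(phi),R.from_matrix(Rt@Rc.T).as_rotvec(degrees=True).round(1), s['position'])
E
```

```text
[ 0.39773387 -0.11725955  0.035     ] [358.89222152 235.45358412]
[ 0.3982 -0.115   0.0042 -0.307 ] 72.40824233063194 20.67843137254902 534
-17.591757669368064 [-58.9 -31.8 -80.5] [ 0.46316142 -0.13396759  0.1619148 ]
```

View pics/t5.png

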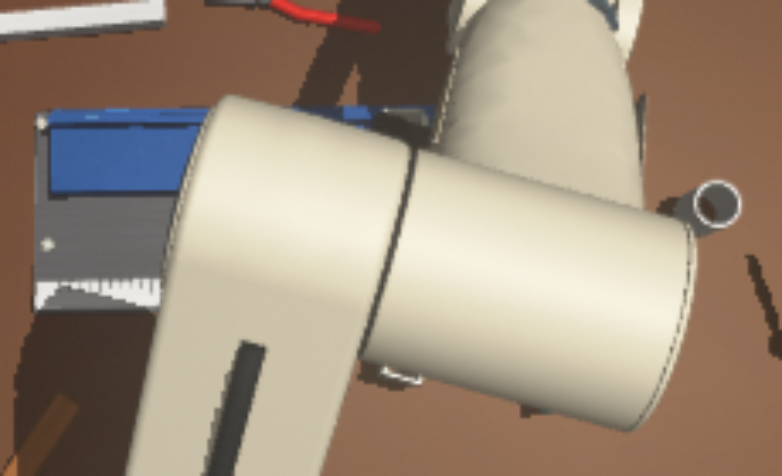

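Emit:
play_rows(
  series=[
    {"linear":[0,0,15],"angular":[-3.9,-2.1,-5.4],"grip":-0.6},
    {"linear":[-5,2,30],"angular":[-7.9,-4.2,-10.7],"grip":-0.3},
    {"linear":[-10,4,40],"angular":[-11.8,-6.4,-16.1],"grip":-0.3},
    {"linear":[-15,6,50],"angular":[-15.7,-8.5,-21.5],"grip":-0.3},
    {"linear":[-20,8,50],"angular":[-19.6,-10.6,-26.8],"grip":-0.3},
    {"linear":[-25,10,50],"angular":[-23.6,-12.7,-32.2],"grip":-0.3},
    {"linear":[-30,11,50],"angular":[-27.5,-14.8,-37.6],"grip":-0.3},
    {"linear":[-35,12,50],"angular":[-31.4,-17,-42.9],"grip":-0.3},
    {"linear":[-40,13,50],"angular":[-35.3,-19.1,-48.3],"grip":-0.3},
    {"linear":[-45,14,50],"angular":[-39.3,-21.2,-53.7],"grip":-0.3},
    {"linear":[-50,15,50],"angular":[-43.2,-23.3,-59],"grip":-0.3},
    {"linear":[-55,16,50],"angular":[-47.1,-25.4,-64.4],"grip":-0.3},
    {"linear":[-60,17,50],"angular":[-51,-27.6,-69.8],"grip":-0.3},
    {"linear":[-64,19,40],"angular":[-55,-29.7,-75.1],"grip":-0.3},
    {"linear":[-64.5,19,20],"angular":[-58.9,-31.8,-80.5],"grip":-0.3},
    {"linear":[-64.5,19,0],"angular":[-58.9,-31.8,-80.5],"grip":-0.3},
    {"linear":[-64.5,19,-30],"angular":[-58.9,-31.8,-80.5],"grip":-0.3},
    {"linear":[-64.5,19,-50],"angular":[-58.9,-31.8,-80.5],"grip":-0.3},
    {"linear":[-64.5,19,-50],"angular":[-58.9,-31.8,-80.5],"grip":-0.3},
    {"linear":[-64.5,19,-50],"angular":[-58.9,-31.8,-80.5],"grip":-0.3},
  ],
)

```text
time_s: 20.6
position: [0.3971, -0.1145, 0.1103]
eef_rot: [[-0.004, 0.953, -0.303], [0.001, -0.303, -0.953], [-1.0, -0.004, 0.0]]
ft_force: [1.6, 3.0, -8.2]
finger_gap: 0.06
```

```bash
python3 - <<'E'
from ov import *
p=read_camera('side'); save(cv2.resize(p['image'][150:290,230:370],None,fx=5,fy=4.2,interpolation=cv2.INTER_LANCZOS4),'g2.png')
E
```

```text
(no output)
```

View pics/g2.png

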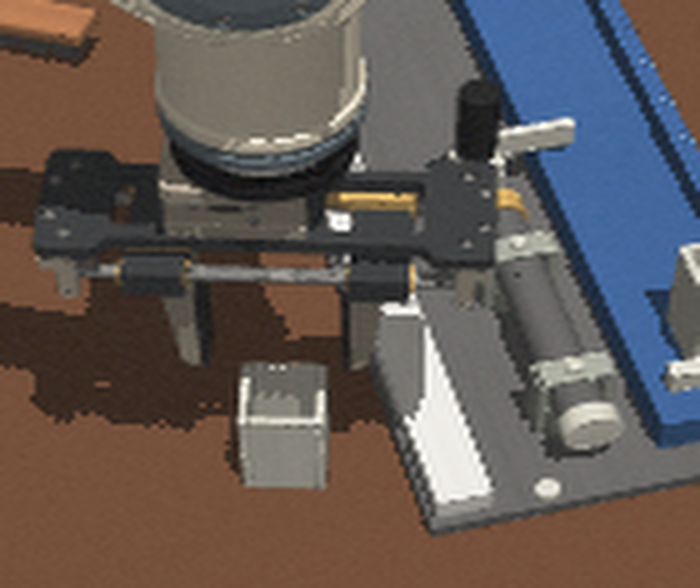

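Emit:
play_rows(
  series=[
    {"linear":[0,-0.5,-25],"angular":[0,0,0],"grip":-0.3},
    {"linear":[0,-0.5,-50],"angular":[0,0,0],"grip":-0.3},
    {"linear":[0,-0.5,-68],"angular":[0,0,0],"grip":-0.3},
    {"linear":[0,-0.5,-77],"angular":[0,0,0],"grip":-0.3},
    {"linear":[0,-0.5,-77],"angular":[0,0,0],"grip":-0.3},
    {"linear":[0,-0.5,-77],"angular":[0,0,0],"grip":1},
    {"linear":[0,-0.5,-77],"angular":[0,0,0],"grip":1},
    {"linear":[0,-0.5,-77],"angular":[0,0,0],"grip":1},
    {"linear":[0,-0.5,-77],"angular":[0,0,0],"grip":1},
    {"linear":[0,-0.5,-77],"angular":[0,0,0],"grip":1},
    {"linear":[0,-0.5,-77],"angular":[0,0,0],"grip":1},
  ],
)

```text
time_s: 21.57
position: [0.399, -0.1156, 0.0354]
eef_rot: [[-0.0, 0.953, -0.303], [0.0, -0.303, -0.953], [-1.0, -0.0, 0.0]]
ft_force: [-1.8, 3.6, 8.2]
finger_gap: 0.0401
```

Emit:
play_rows(
  series=[
    {"linear":[0,0,10],"angular":[0,0,0],"grip":1},
    {"linear":[0,0,30],"angular":[0,0,0],"grip":1},
    {"linear":[0,0,55],"angular":[0,0,0],"grip":1},
    {"linear":[0,0,85],"angular":[0,0,0],"grip":1},
    {"linear":[10,3,115],"angular":[0,0,2],"grip":1},
    {"linear":[30,7,130],"angular":[0,0,4],"grip":1},
    {"linear":[55,12,130],"angular":[0,0,6],"grip":1},
    {"linear":[80,18,130],"angular":[0,0,8],"grip":1},
    {"linear":[105,24,130],"angular":[0,0,10],"grip":1},
    {"linear":[130,30,130],"angular":[0,0,12],"grip":1},
    {"linear":[155,36,130],"angular":[0,0,14],"grip":1},
    {"linear":[180,42,130],"angular":[0,0,16],"grip":1},
    {"linear":[200,47,130],"angular":[0,0,17.1],"grip":1},
    {"linear":[211,50,130],"angular":[0,0,17.1],"grip":1},
    {"linear":[215,51,130],"angular":[0,0,17.1],"grip":1},
    {"linear":[215,51,130],"angular":[0,0,17.1],"grip":1},
    {"linear":[215,51,130],"angular":[0,0,17.1],"grip":1},
  ],
)

```text
time_s: 22.98
position: [0.6129, -0.0646, 0.165]
eef_rot: [[-0.002, 1.0, -0.009], [0.0, -0.009, -1.0], [-1.0, -0.002, -0.0]]
ft_force: [0.8, 2.6, -10.9]
finger_gap: 0.0401
```

```bash
python3 - <<'E'
from ov import *
v=np.load('jig.npy'); s=monitor.read_state(); x,y,z=s['position']
p=read_camera('side'); w=J(v,(36,-151,40))
ov(p,[(x,y,z-.0354,v[2],(255,0,255)),(w[0],w[1],.04,v[2],(255,255,0))],(340,140,80,110),6.5,'c2.png')
E
```

```text
(no output)
```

View pics/c2.png

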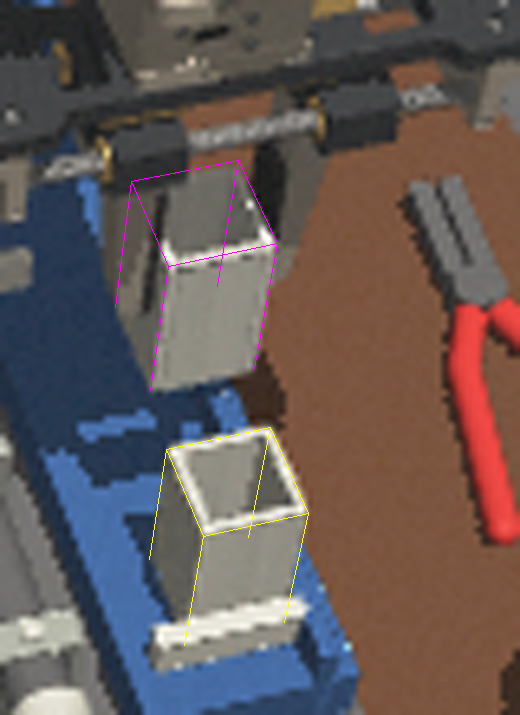

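Emit:
play_rows(
  series=[
    {"linear":[1,0,-20],"angular":[0,0,0],"grip":1},
    {"linear":[1,0,-45],"angular":[0,0,0],"grip":1},
    {"linear":[1,0,-65],"angular":[0,0,0],"grip":1},
    {"linear":[1,0,-78],"angular":[0,0,0],"grip":1},
    {"linear":[1,0,-84],"angular":[0,0,0],"grip":1},
    {"linear":[1,0,-86],"angular":[0,0,0],"grip":1},
    {"linear":[1,0,-86],"angular":[0,0,0],"grip":1},
  ],
)

```text
time_s: 23.62
position: [0.6138, -0.0649, 0.0794]
eef_rot: [[-0.002, 1.0, -0.01], [-0.0, -0.01, -1.0], [-1.0, -0.002, 0.0]]
ft_force: [1.3, 2.1, -11.1]
finger_gap: 0.0399
```

```bash
python3 - <<'E'
from ov import *
v=np.load('jig.npy'); s=monitor.read_state(); x,y,z=s['position']
p=read_camera('side'); w=J(v,(36,-151,40))
ov(p,[(x,y,z-.0354,v[2],(255,0,255)),(w[0],w[1],.04,v[2],(255,255,0))],(340,160,75,95),7,'c3.png')
E
```

```text
(no output)
```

View pics/c3.png

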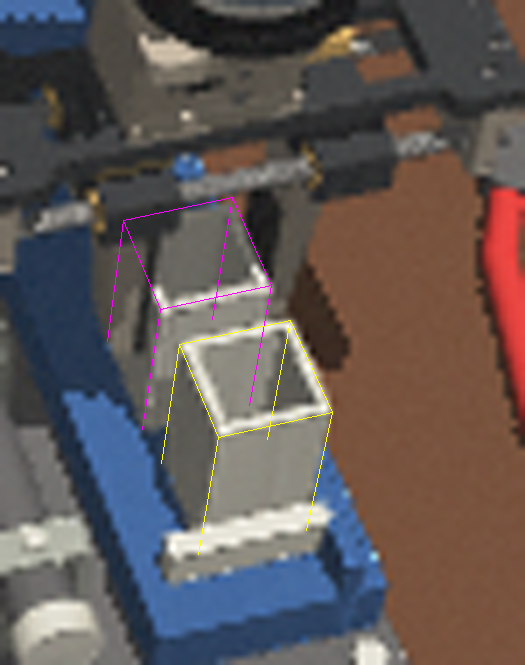

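The held leg is upright and sits exactly on the overlay, with a clear gap to the set leg. Touching down slowly.

Emit:
play_rows(
  series=[
    {"linear":[0,0,-1.5],"angular":[0,0,0],"grip":1},
    {"linear":[0,0,-3],"angular":[0,0,0],"grip":1},
    {"linear":[0,0,-4],"angular":[0,0,0],"grip":1},
    {"linear":[0,0,-4.5],"angular":[0,0,0],"grip":1},
    {"linear":[0,0,-4.5],"angular":[0,0,0],"grip":1},
  ],
)

```text
time_s: 24.08
position: [0.6143, -0.0649, 0.0756]
eef_rot: [[-0.0, 1.0, -0.01], [-0.0, -0.01, -1.0], [-1.0, -0.0, 0.0]]
ft_force: [1.2, 1.8, -10.7]
finger_gap: 0.04
```

Emit:
play_rows(
  series=[
    {"linear":[0,0,-1],"angular":[0,0,0],"grip":1},
    {"linear":[0,0,-2],"angular":[0,0,0],"grip":1},
    {"linear":[0,0,-2],"angular":[0,0,0],"grip":1},
  ],
)

```text
time_s: 24.33
position: [0.6143, -0.0649, 0.0755]
eef_rot: [[-0.0, 1.0, -0.01], [-0.0, -0.01, -1.0], [-1.0, -0.0, 0.0]]
ft_force: [-5.6, 2.6, 9.2]
finger_gap: 0.0399
```

Emit:
play_rows(
  series=[
    {"linear":[0,0,0],"angular":[0,0,0],"grip":1},
    {"linear":[0.3,-2,0.3],"angular":[0,0,0],"grip":1},
    {"linear":[0.7,-4,0.3],"angular":[0,0,0],"grip":1},
    {"linear":[1,-6,0.3],"angular":[0,0,0],"grip":1},
    {"linear":[1,-8,0.3],"angular":[0,0,0],"grip":1},
    {"linear":[1,-8,0.3],"angular":[0,0,0],"grip":1},
  ],
)

```text
time_s: 24.83
position: [0.6154, -0.0734, 0.0756]
eef_rot: [[-0.0, 1.0, -0.01], [-0.0, -0.01, -1.0], [-1.0, -0.0, 0.0]]
ft_force: [0.3, 1.3, -8.8]
finger_gap: 0.0396
```

```bash
python3 - <<'E'
from ov import *
v=np.load('jig.npy'); s=monitor.read_state(); x,y,z=s['position']
p=read_camera('side'); w=J(v,(36,-151,40))
ov(p,[(x,y,.04,v[2],(255,0,255)),(w[0],w[1],.04,v[2],(255,255,0))],(345,170,60,60),12,'c4.png')
E
```

```text
(no output)
```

View pics/c4.png

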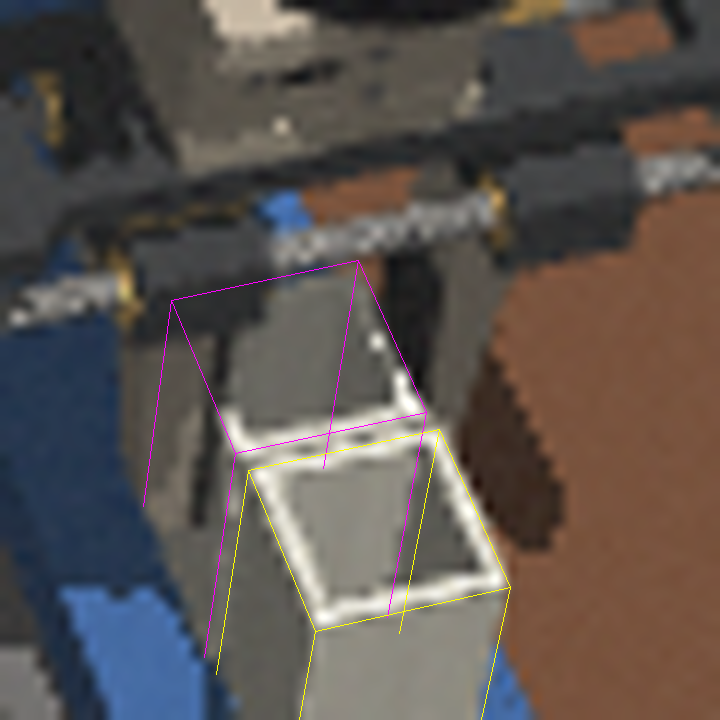

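Emit:
play_rows(
  series=[
    {"linear":[0.5,-1,0],"angular":[0,0,0],"grip":1},
    {"linear":[0.8,-1.5,0],"angular":[0,0,0],"grip":1},
    {"linear":[0.8,-1.5,0],"angular":[0,0,0],"grip":-0.3},
    {"linear":[0.8,-1.5,0],"angular":[0,0,0],"grip":-0.3},
    {"linear":[0.8,-1.5,0],"angular":[0,0,0],"grip":-0.3},
    {"linear":[0.8,-1.5,0],"angular":[0,0,0],"grip":-0.3},
    {"linear":[0.8,-1.5,20],"angular":[0,0,0],"grip":-0.3},
    {"linear":[0.8,-1.5,50],"angular":[0,0,0],"grip":-0.3},
    {"linear":[0.8,-1.5,85],"angular":[0,0,0],"grip":-0.5},
    {"linear":[0,-30,105],"angular":[0,0,-7],"grip":-1},
    {"linear":[-3,-65,105],"angular":[0,0,-14],"grip":-1},
    {"linear":[-5,-105,105],"angular":[0,0,-21],"grip":-1},
    {"linear":[-8,-145,105],"angular":[0,0,-28],"grip":-1},
    {"linear":[-10,-185,90],"angular":[0,0,-35],"grip":-1},
    {"linear":[-11,-220,70],"angular":[0,0,-37.9],"grip":-1},
    {"linear":[-11,-230,50],"angular":[0,0,-37.9],"grip":-1},
    {"linear":[-11,-231,35],"angular":[0,0,-37.9],"grip":-1},
    {"linear":[-11,-231,35],"angular":[0,0,-37.9],"grip":-1},
  ],
)

```text
time_s: 26.38
position: [0.602, -0.3046, 0.1069]
eef_rot: [[-0.005, 0.782, -0.624], [0.002, -0.624, -0.782], [-1.0, -0.005, 0.002]]
ft_force: [-0.5, 3.2, -9.0]
finger_gap: 0.0921
```

```bash
python3 - <<'E'
from ov import *
v=np.load('jig.npy'); P={n:read_camera(n) for n in ('side','top')}
w=J(v,(36,-151,40)); w2=J(v,(36,-108.5,40))
ov(P['side'],[(w[0],w[1],.04,v[2],(255,255,0)),(w2[0],w2[1],.04,v[2],(255,0,255))],(335,170,80,90),7.5,'p1.png')
save(cv2.resize(P['side']['image'][230:390,320:460],None,fx=4,fy=3.75,interpolation=cv2.INTER_LANCZOS4),'p1h.png')
save(cv2.resize(P['top']['image'][130:240,300:480],None,fx=4,fy=4,interpolation=cv2.INTER_LANCZOS4),'p1t.png')
E
```

```text
(no output)
```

View pics/p1.png

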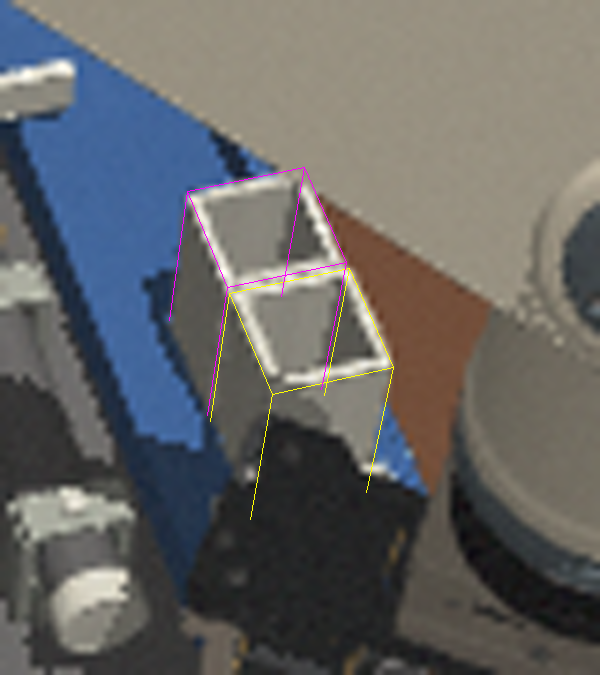

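View pics/p1h.png

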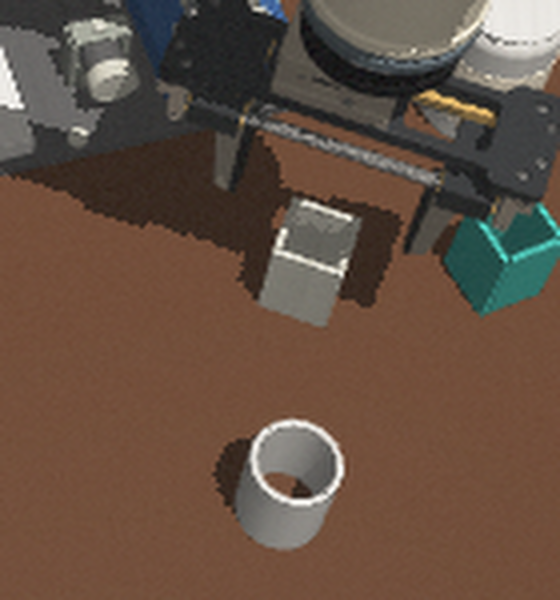

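View pics/p1t.png

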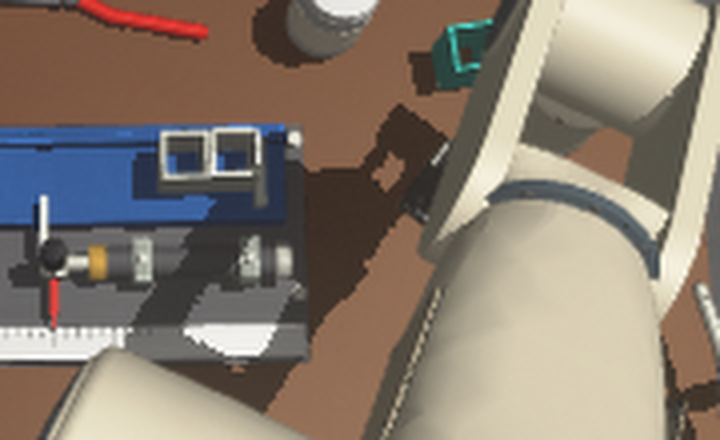

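Two legs now stand flush in the row, with a gap of about 2 mm. The gripper is centred over the second grey leg (zoomed (315,260)), with the turquoise one clear of the fingers. Grasping it.

Emit:
play_rows(
  series=[
    {"linear":[2.5,-0.3,-20],"angular":[0,0,-0.2],"grip":-0.5},
    {"linear":[2.5,-0.3,-45],"angular":[0,0,-0.2],"grip":-0.5},
    {"linear":[2.5,-0.3,-65],"angular":[0,0,-0.2],"grip":-0.5},
    {"linear":[2.5,-0.3,-74],"angular":[0,0,-0.2],"grip":-0.5},
    {"linear":[2.5,-0.3,-74],"angular":[0,0,-0.2],"grip":-0.5},
    {"linear":[2.5,-0.3,-74],"angular":[0,0,-0.2],"grip":1},
    {"linear":[2.5,-0.3,-74],"angular":[0,0,-0.2],"grip":1},
    {"linear":[2.5,-0.3,-74],"angular":[0,0,-0.2],"grip":1},
    {"linear":[2.5,-0.3,-74],"angular":[0,0,-0.2],"grip":1},
    {"linear":[2.5,-0.3,-74],"angular":[0,0,-0.2],"grip":1},
    {"linear":[2.5,-0.3,-74],"angular":[0,0,-0.2],"grip":1},
    {"linear":[2.5,-0.3,-74],"angular":[0,0,-0.2],"grip":1},
  ],
)

```text
time_s: 27.48
position: [0.607, -0.3045, 0.0374]
eef_rot: [[-0.001, 0.781, -0.625], [0.0, -0.625, -0.781], [-1.0, -0.001, 0.0]]
ft_force: [-2.2, 4.8, 1.3]
finger_gap: 0.0398
```

Emit:
play_rows(
  series=[
    {"linear":[0,0,10],"angular":[0,0,0],"grip":1},
    {"linear":[0,0,30],"angular":[0,0,0],"grip":1},
    {"linear":[0,0,55],"angular":[0,0,0],"grip":1},
    {"linear":[0,0,85],"angular":[0,0,0],"grip":1},
    {"linear":[0,10,115],"angular":[0,0,3],"grip":1},
    {"linear":[1,30,132],"angular":[0,0,6],"grip":1},
    {"linear":[2,55,135],"angular":[0,0,10],"grip":1},
    {"linear":[3,80,135],"angular":[0,0,14],"grip":1},
    {"linear":[4,105,135],"angular":[0,0,18],"grip":1},
    {"linear":[5,130,135],"angular":[0,0,22],"grip":1},
    {"linear":[6,155,135],"angular":[0,0,26],"grip":1},
    {"linear":[7,180,135],"angular":[0,0,30],"grip":1},
    {"linear":[8,205,135],"angular":[0,0,34],"grip":1},
    {"linear":[8,230,135],"angular":[0,0,37],"grip":1},
    {"linear":[8.5,255,135],"angular":[0,0,38.2],"grip":1},
    {"linear":[8.5,272,135],"angular":[0,0,38.2],"grip":1},
    {"linear":[8.5,281.5,132],"angular":[0,0,38.2],"grip":1},
    {"linear":[8.5,281.5,132],"angular":[0,0,38.2],"grip":1},
    {"linear":[8.5,281.5,132],"angular":[0,0,38.2],"grip":1},
  ],
)

```text
time_s: 29.07
position: [0.6151, -0.0229, 0.1691]
eef_rot: [[-0.001, 1.0, -0.008], [-0.001, -0.008, -1.0], [-1.0, -0.001, 0.001]]
ft_force: [0.5, 3.2, -11.5]
finger_gap: 0.0401
```

```bash
python3 - <<'E'
from ov import *
v=np.load('jig.npy'); s=monitor.read_state(); x,y,z=s['position']
p=read_camera('side'); w=J(v,(36,-108.5,40)); w1=J(v,(36,-151,40))
ov(p,[(x,y,z-.0374,v[2],(255,0,255)),(w[0],w[1],.04,v[2],(255,255,0)),(w1[0],w1[1],.04,v[2],(0,255,0))],(330,120,90,125),6,'c5.png')
E
```

```text
(no output)
```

View pics/c5.png

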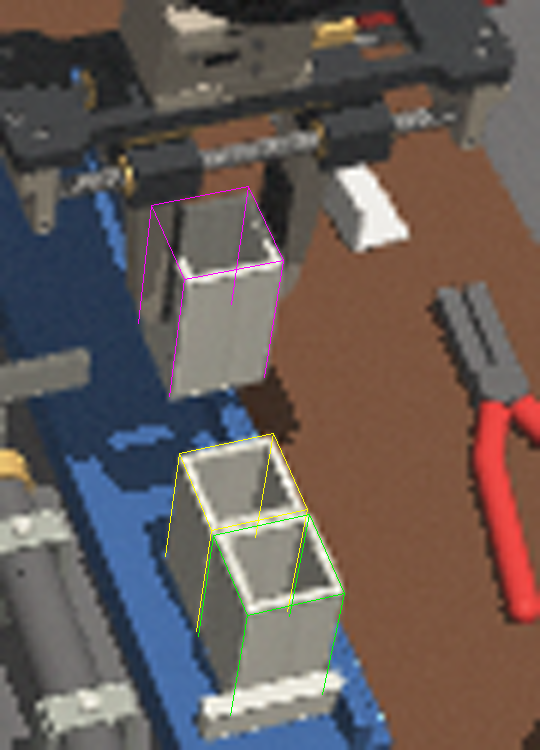

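Emit:
play_rows(
  series=[
    {"linear":[0,0,-20],"angular":[0,0,0],"grip":1},
    {"linear":[0,0,-45],"angular":[0,0,0],"grip":1},
    {"linear":[0,0,-67],"angular":[0,0,0],"grip":1},
    {"linear":[0,0,-80],"angular":[0,0,0],"grip":1},
    {"linear":[0,0,-86],"angular":[0,0,0],"grip":1},
    {"linear":[0,0,-88],"angular":[0,0,0],"grip":1},
    {"linear":[0,0,-90],"angular":[0,0,0],"grip":1},
    {"linear":[0,0,-91],"angular":[0,0,0],"grip":1},
    {"linear":[0,0,-92],"angular":[0,0,0],"grip":1},
    {"linear":[0,0,-92],"angular":[0,0,0],"grip":1},
  ],
)

```text
time_s: 29.95
position: [0.6158, -0.0234, 0.0779]
eef_rot: [[0.0, 1.0, -0.008], [-0.001, -0.008, -1.0], [-1.0, 0.0, 0.001]]
ft_force: [0.7, 2.0, -11.0]
finger_gap: 0.0398
```

Emit:
play_rows(
  series=[
    {"linear":[0,0,-1],"angular":[0,0,0],"grip":1},
    {"linear":[0,0,-2],"angular":[0,0,0],"grip":1},
    {"linear":[0,0,-2],"angular":[0,0,0],"grip":1},
  ],
)

```text
time_s: 30.2
position: [0.6163, -0.0234, 0.0773]
eef_rot: [[0.001, 1.0, -0.008], [-0.001, -0.008, -1.0], [-1.0, 0.001, 0.001]]
ft_force: [-3.8, 2.2, 3.8]
finger_gap: 0.0397
```

Emit:
play_rows(
  series=[
    {"linear":[0,0,0],"angular":[0,0,0],"grip":1},
    {"linear":[0,-2.5,0.2],"angular":[0,0,0],"grip":1},
    {"linear":[0,-5,0.2],"angular":[0,0,0],"grip":1},
    {"linear":[0,-7,0.2],"angular":[0,0,0],"grip":1},
    {"linear":[0,-9,0.2],"angular":[0,0,0],"grip":1},
    {"linear":[0,-9,0.2],"angular":[0,0,0],"grip":1},
    {"linear":[0,-9,0.2],"angular":[0,0,0],"grip":1},
  ],
)

```text
time_s: 30.78
position: [0.6163, -0.0328, 0.0774]
eef_rot: [[0.001, 1.0, -0.008], [-0.001, -0.008, -1.0], [-1.0, 0.001, 0.001]]
ft_force: [1.0, 1.9, -10.1]
finger_gap: 0.0398
```

```bash
python3 - <<'E'
from ov import *
v=np.load('jig.npy'); s=monitor.read_state(); x,y,z=s['position']
p=read_camera('side'); w=J(v,(36,-108.5,40)); w1=J(v,(36,-151,40))
ov(p,[(x,y,z-.0374,v[2],(255,0,255)),(w[0],w[1],.04,v[2],(255,255,0)),(w1[0],w1[1],.04,v[2],(0,255,0))],(335,150,70,95),8,'c6.png')
E
```

```text
(no output)
```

View pics/c6.png

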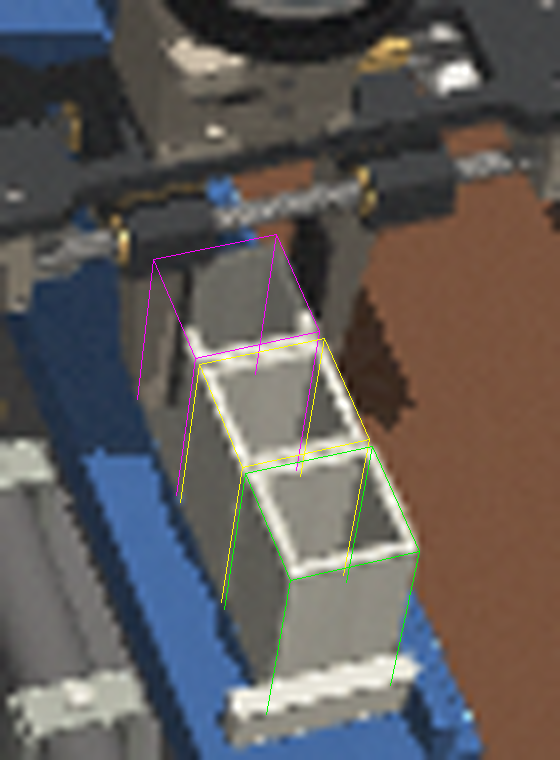

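All three rims line up in the overlay, with gaps of about 2 mm. Releasing, lifting and turning towards the handle.

Emit:
play_rows(
  series=[
    {"linear":[0,0,0],"angular":[0,0,0],"grip":-0.3},
    {"linear":[0,0,0],"angular":[0,0,0],"grip":-0.3},
    {"linear":[0,0,0],"angular":[0,0,0],"grip":-0.3},
    {"linear":[0,0,0],"angular":[0,0,0],"grip":-0.3},
    {"linear":[0,0,20],"angular":[0,0,0],"grip":-0.3},
    {"linear":[0,0,55],"angular":[0,0,0],"grip":-0.3},
    {"linear":[0,0,90],"angular":[0,0,0],"grip":-0.4},
    {"linear":[-20,15,95],"angular":[0,0,7],"grip":-0.5},
    {"linear":[-40,30,95],"angular":[0,0,14],"grip":-0.5},
    {"linear":[-60,45,95],"angular":[0,0,21],"grip":-0.5},
    {"linear":[-79.5,66.5,95],"angular":[0,0,28],"grip":-0.5},
    {"linear":[-79.5,66.5,95],"angular":[0,0,35],"grip":-0.5},
    {"linear":[-79.5,66.5,95],"angular":[0,0,42],"grip":-0.5},
    {"linear":[-79.5,66.5,95],"angular":[0,0,49],"grip":-0.5},
    {"linear":[-79.5,66.5,95],"angular":[0,0,56],"grip":-0.5},
    {"linear":[-79.5,66.5,95],"angular":[0,0,63],"grip":-0.5},
    {"linear":[-79.5,66.5,95],"angular":[0,0,70],"grip":-0.5},
    {"linear":[-79.5,66.5,95],"angular":[0,0,77],"grip":-0.5},
    {"linear":[-79.5,66.5,90],"angular":[0,0,84],"grip":-0.5},
    {"linear":[-79.5,66.5,85],"angular":[0,0,90],"grip":-0.5},
  ],
)

```text
time_s: 32.5
position: [0.5371, 0.0339, 0.1626]
eef_rot: [[0.002, 0.002, 1.0], [0.001, 1.0, -0.002], [-1.0, 0.001, 0.002]]
ft_force: [-0.1, 2.6, -8.6]
finger_gap: 0.0687
```

Emit:
play_rows(
  series=[
    {"linear":[0,0,0],"angular":[0,0,0],"grip":-0.5},
    {"linear":[0,0,0],"angular":[0,0,0],"grip":-0.5},
  ],
)

```text
time_s: 32.67
position: [0.537, 0.0339, 0.1626]
eef_rot: [[0.002, 0.004, 1.0], [0.001, 1.0, -0.004], [-1.0, 0.001, 0.002]]
ft_force: [1.6, 1.9, -9.3]
finger_gap: 0.0689
```

```bash
python3 - <<'E'
from ov import *
v=np.load('jig.npy'); P={n:read_camera(n) for n in ('side','top')}
p=P['side']; w=J(v,(36,-108.5,40)); w1=J(v,(36,-151,40)); w2=J(v,(36,-66.5,40))
ov(p,[(w2[0],w2[1],.04,v[2],(255,0,255)),(w[0],w[1],.04,v[2],(255,255,0)),(w1[0],w1[1],.04,v[2],(0,255,0))],(280,130,130,125),5.5,'d1.png')
save(cv2.resize(P['top']['image'][130:240,230:400],None,fx=4,fy=4,interpolation=cv2.INTER_LANCZOS4),'d1t.png')
s=monitor.read_state(); print(s['time_s'],s['position'],np.round(s['joints'],1),s['eef_rot'][:,1])
E
```

```text
32.7667 [0.53719538 0.03392008 0.16291082] [ 3.400e+00  1.580e+01  1.072e+02  1.000e-01  5.690e+01 -8.640e+01] [0.00499565 0.99998656 0.00138777]
```

View pics/d1.png

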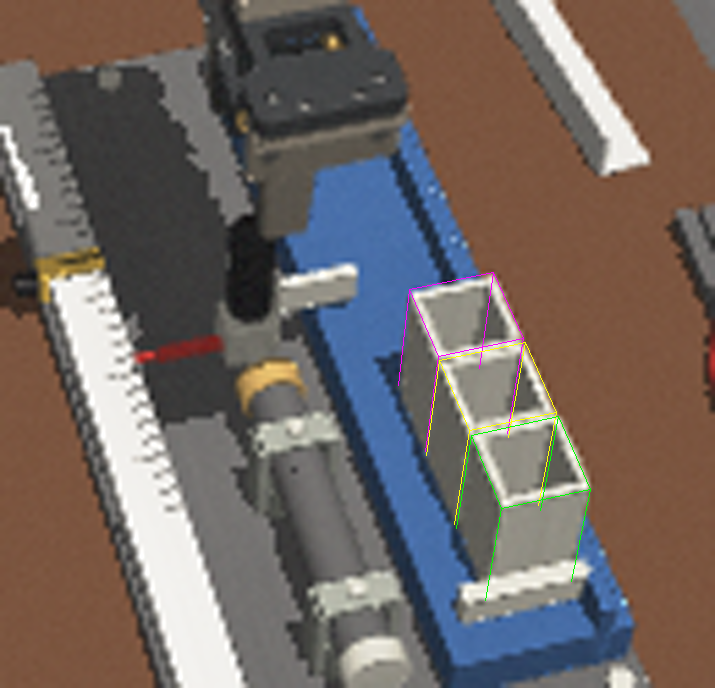

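View pics/d1t.png

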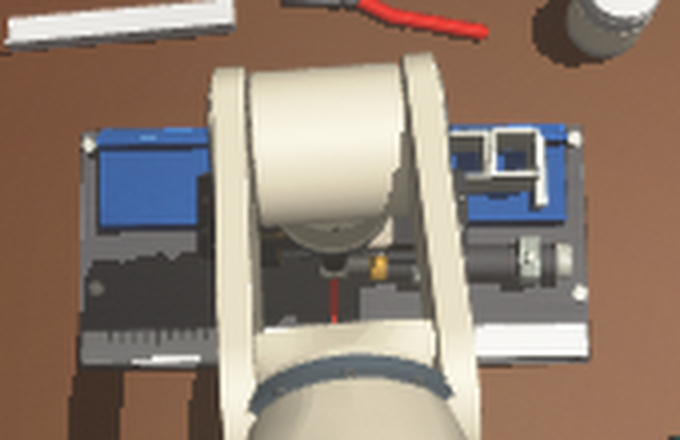

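The row of three stands upright and flush on the overlay. Now descending on the handle and closing.

Emit:
play_rows(
  series=[
    {"linear":[-0.5,0,-25],"angular":[0,0,-0.2],"grip":-0.5},
    {"linear":[-0.5,0,-55],"angular":[0,0,-0.2],"grip":-0.5},
    {"linear":[-0.5,0,-78],"angular":[0,0,-0.2],"grip":-0.5},
    {"linear":[-0.5,0,-88],"angular":[0,0,-0.2],"grip":-0.5},
    {"linear":[-0.5,0,-88],"angular":[0,0,-0.2],"grip":-0.5},
    {"linear":[-0.5,0,-88],"angular":[0,0,-0.2],"grip":1},
    {"linear":[-0.5,0,-88],"angular":[0,0,-0.2],"grip":1},
    {"linear":[-0.5,0,-88],"angular":[0,0,-0.2],"grip":1},
    {"linear":[-0.5,0,-88],"angular":[0,0,-0.2],"grip":1},
    {"linear":[-0.5,0,-88],"angular":[0,0,-0.2],"grip":1},
    {"linear":[-0.5,0,-88],"angular":[0,0,-0.2],"grip":1},
    {"linear":[-0.5,0,-88],"angular":[0,0,-0.2],"grip":1},
    {"linear":[-0.5,0,-88],"angular":[0,0,-0.2],"grip":1},
    {"linear":[-0.5,0,-88],"angular":[0,0,-0.2],"grip":1},
  ],
)

```text
time_s: 33.93
position: [0.5369, 0.0355, 0.0753]
eef_rot: [[0.003, 0.009, 1.0], [0.004, 1.0, -0.009], [-1.0, 0.004, 0.003]]
ft_force: [0.6, 13.6, -6.0]
finger_gap: 0.0214
```

```bash
python3 - <<'E'
from jig import *
v=np.load('jig.npy'); c,s_=np.cos(v[2]),np.sin(v[2])
def jy(w): d=w[:2]-v[:2]; return np.round([c*d[0]+s_*d[1],-s_*d[0]+c*d[1]],4)
# from initial pictures (arm away): yellow centroid, and red tip
for n in P:
    im=P[n]['image'].astype(float); R,G,B=im[...,0],im[...,1],im[...,2]
    u=proj(P[n],J(v,(-100,75,34))); x,y=int(u[0]),int(u[1]); r=14
    sub=im[y-r:y+r,x-r:x+r]; m=(sub[...,0]>140)&(sub[...,1]>110)&(sub[...,2]<0.62*sub[...,0])
    ys,xs=np.nonzero(m); print(n,'yellow',len(xs),xs.mean()+x-r,ys.mean()+y-r,'jig',jy(atz(P[n],(xs.mean()+x-r,ys.mean()+y-r),.034)))
    pl=proj(P[n],J(v,(-100,0,40))); print(n,'pred pointer px',pl.round(2))
s=monitor.read_state(); print(s['time_s'],s['position'],s['finger_gap'],s['ft_force'])
p=read_camera('side'); save(cv2.resize(p['image'][150:220,265:365],None,fx=8,fy=8,interpolation=cv2.INTER_CUBIC),'h1.png')
save(cv2.resize(P['side']['image'][165:205,270:320],None,fx=14,fy=14,interpolation=cv2.INTER_CUBIC),'h1z.png')
E
```

```text
side yellow 46 291.6304347826087 178.06521739130434 jig [-0.1159  0.0685]
side pred pointer px [303.84 194.93]
top yellow 31 292.06451612903226 216.61290322580646 jig [-0.1159  0.0732]
top pred pointer px [313.58 211.52]
33.9333 [0.53692325 0.0354872  0.07525014] 0.021415348301499514 [ 0.6415766  13.57768898 -6.03421117]
```

View pics/h1.png

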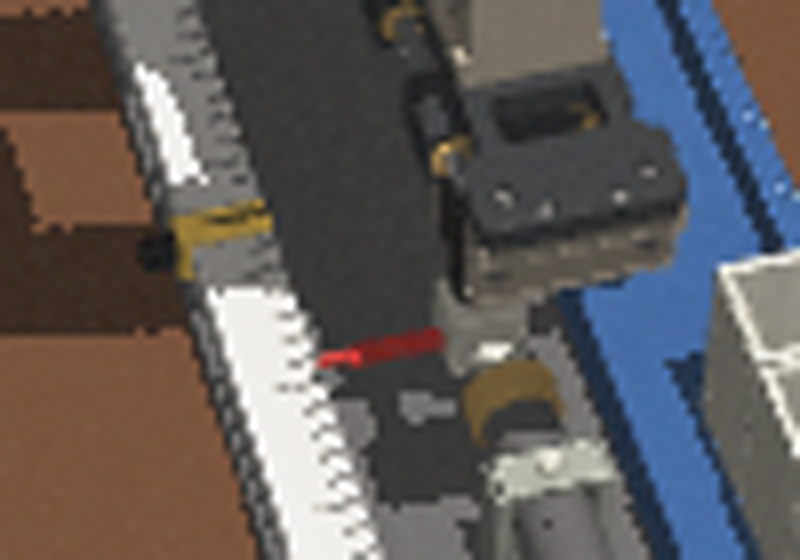

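View pics/h1z.png

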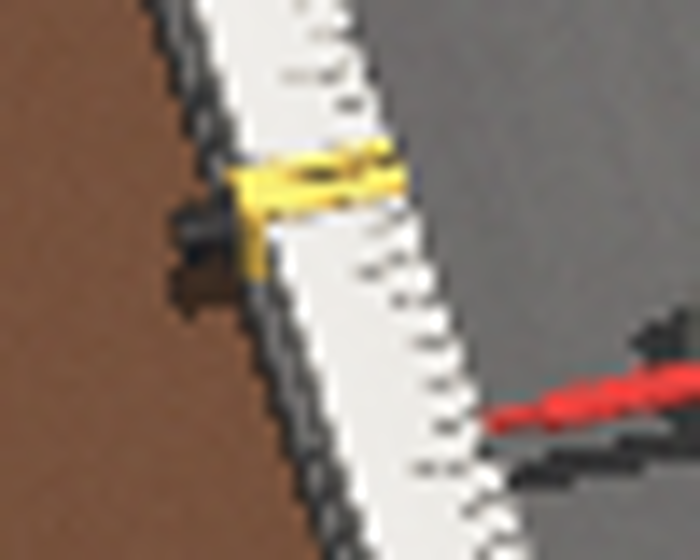

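```bash
python3 - <<'E'
from jig import *
v=np.load('jig.npy'); c,s_=np.cos(v[2]),np.sin(v[2])
def jy(w): d=w[:2]-v[:2]; return np.round([c*d[0]+s_*d[1],-s_*d[0]+c*d[1]],4)
f=lambda q,k,a,b:((q[0]+.5)/k-.5+a,(q[1]+.5)/k-.5+b)
S,T=P['side'],P['top']
for q in ((320,175),(360,165),(390,157)): print('side line',jy(atz(S,f(q,14,270,165),.034)))
print('side tip',jy(atz(S,f((488,425),14,270,165),.040)))
for q in ((177,275),(177,300)): print('top line',jy(atz(T,f(q,10,275,185),.034)))
print('top tip',jy(atz(T,f((384,268),10,275,185),.040)))
# columnwise subpixel top: yellow centroid per row and red centroid near tip
im=T['image'].astype(float)
for y in range(211,222):
    r=im[y,285:300]; w=np.clip(r[:,0]-r[:,2]-40,0,None); print(y, 'yel',(285+(w*np.arange(15)).sum()/max(w.sum(),1)).round(2), w.sum().round(0), end=' | ')
    r=im[y,305:322]; w=np.clip(r[:,0]-r[:,1]-40,0,None); print('red',(305+(w*np.arange(17)).sum()/max(w.sum(),1)).round(2), w.sum().round(0))
for y in range(203,211):
    r=im[y,305:322]; w=np.clip(r[:,0]-r[:,1]-40,0,None); print(y,'red',(305+(w*np.arange(17)).sum()/max(w.sum(),1)).round(2), w.sum().round(0))
E
```

```text
side line [-0.113   0.0715]
side line [-0.105  0.072]
side line [-0.099   0.0725]
side tip [-0.0986 -0.0002]
top line [-0.1004  0.0725]
top line [-0.1089  0.0725]
top tip [-0.0994  0.0021]
211 yel 285.0 0.0 | red 313.0 89.0
212 yel 292.16 359.0 | red 305.0 0.0
213 yel 292.05 356.0 | red 305.0 0.0
214 yel 292.05 354.0 | red 305.0 0.0
215 yel 292.07 347.0 | red 305.0 0.0
216 yel 292.02 358.0 | red 305.0 0.0
217 yel 292.02 360.0 | red 305.0 0.0
218 yel 292.02 392.0 | red 305.0 0.0
219 yel 292.04 404.0 | red 305.0 0.0
220 yel 292.17 464.0 | red 305.0 0.0
221 yel 292.18 201.0 | red 305.0 0.0
203 red 313.07 242.0
204 red 313.06 244.0
205 red 313.07 243.0
206 red 313.07 242.0
207 red 313.06 245.0
208 red 312.94 200.0
209 red 313.0 99.0
210 red 313.0 96.0
```

Emit:
play_rows(
  series=[
    {"linear":[0,4,0],"angular":[0,0,0],"grip":1},
    {"linear":[0.1,12,0],"angular":[0,0,0],"grip":1},
    {"linear":[0.2,22,0],"angular":[0,0,0],"grip":1},
    {"linear":[0.3,32,0],"angular":[0,0,0],"grip":1},
    {"linear":[0.4,42,0],"angular":[0,0,0],"grip":1},
    {"linear":[0.5,52,0],"angular":[0,0,0],"grip":1},
    {"linear":[0.6,61,0],"angular":[0,0,0],"grip":1},
    {"linear":[0.6,68,0],"angular":[0,0,0],"grip":1},
    {"linear":[0.6,72,0],"angular":[0,0,0],"grip":1},
    {"linear":[0.6,72,0],"angular":[0,0,0],"grip":1},
    {"linear":[0.6,72,0],"angular":[0,0,0],"grip":1},
    {"linear":[0.6,72,0],"angular":[0,0,0],"grip":1},
  ],
)

```text
time_s: 34.98
position: [0.5373, 0.1079, 0.0753]
eef_rot: [[0.002, 0.008, 1.0], [0.003, 1.0, -0.008], [-1.0, 0.003, 0.002]]
ft_force: [1.2, -6.1, -6.8]
finger_gap: 0.0213
```

```bash
python3 - <<'E'
from h import *
p=read_camera('side'); save(cv2.resize(p['image'][155:205,265:325],None,fx=12,fy=12,interpolation=cv2.INTER_CUBIC),'k1.png')
q=read_camera('top'); save(cv2.resize(q['image'][185:235,265:325],None,fx=12,fy=12,interpolation=cv2.INTER_CUBIC),'k1t.png')
E
```

```text
(no output)
```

View pics/k1.png

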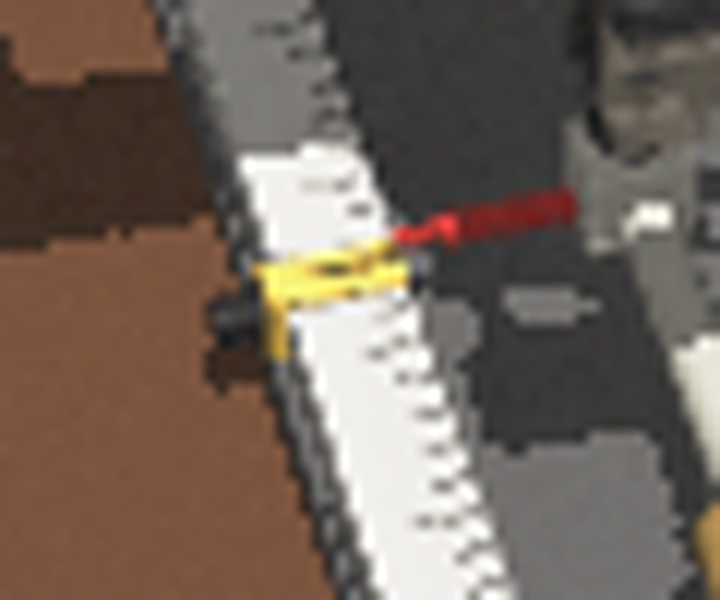

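View pics/k1t.png

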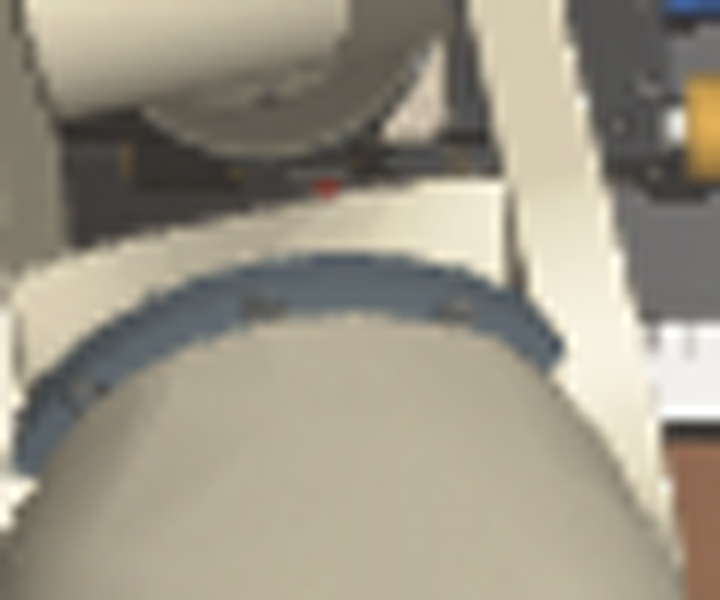

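```bash
python3 - <<'E'
from jig import *
p=read_camera('side')
v=np.load('jig.npy'); c,s_=np.cos(v[2]),np.sin(v[2])
def jy(w): d=w[:2]-v[:2]; return np.round([c*d[0]+s_*d[1],-s_*d[0]+c*d[1]],4)
f=lambda q,k,a,b:((q[0]+.5)/k-.5+a,(q[1]+.5)/k-.5+b)
for q in ((330,269),(360,262),(392,253)): print('line',jy(atz(p,f(q,12,265,155),.034)))
print('tip',jy(atz(p,f((395,238),12,265,155),.040)),jy(atz(p,f((450,228),12,265,155),.043)))
a=p['image'][168:184,284:306]; save(cv2.resize(a,None,fx=32,fy=32,interpolation=cv2.INTER_NEAREST),'k2.png')
for y in (45,71.5,72,75):
  print(y,'pred tip px',proj(p,J(v,(-100,y,40))).round(2),'line end',proj(p,J(v,(-98,y,34))).round(2))
s=monitor.read_state(); print(s['position'],s['ft_force'],np.abs(s['joint_velocities']).max())
E
```

```text
line [-0.1139  0.072 ]
line [-0.1069  0.0723]
line [-0.0994  0.0731]
tip [-0.0988  0.0722] [-0.0869  0.0694]
45 pred tip px [299.54 182.01] line end [300.3  183.31]
71.5 pred tip px [297.09 174.64] line end [297.84 175.96]
72 pred tip px [297.04 174.51] line end [297.8  175.82]
75 pred tip px [296.77 173.68] line end [297.52 175.  ]
[0.53728941 0.1077473  0.07527796] [ 0.7443588  -7.05889201 -5.98640802] 0.14460789613786532
```

View pics/k2.png

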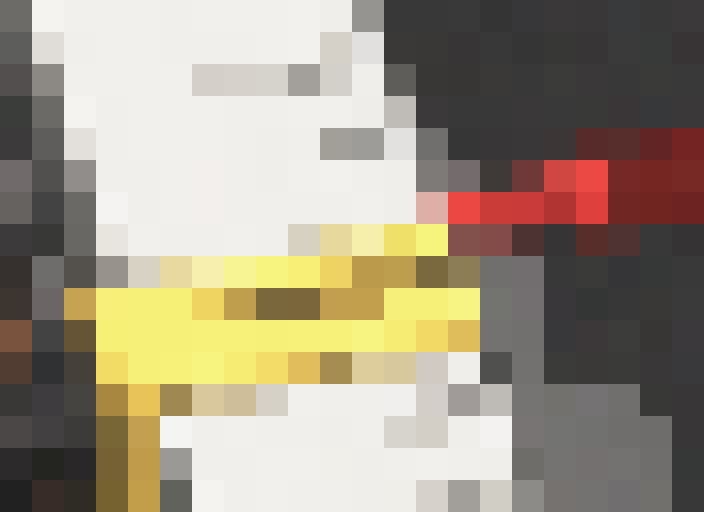

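```bash
python3 - <<'E'
from ov import *
v=np.load('jig.npy'); p=read_camera('side')
bx=[(*J(v,(36,yy,40))[:2],.04,v[2],c) for yy,c in ((-151,(0,255,0)),(-108.5,(255,255,0)),(-66.5,(255,0,255)))]
ov(p,bx,(280,120,150,140),5,'z1.png'); save(p['image'],'z2.png')
s=monitor.read_state(); print(s['time_s'],s['position'],s['finger_gap'])
E
```

```text
35.1833 [0.53727952 0.10773274 0.07527339] 0.02112346975403263
```

View pics/z1.png

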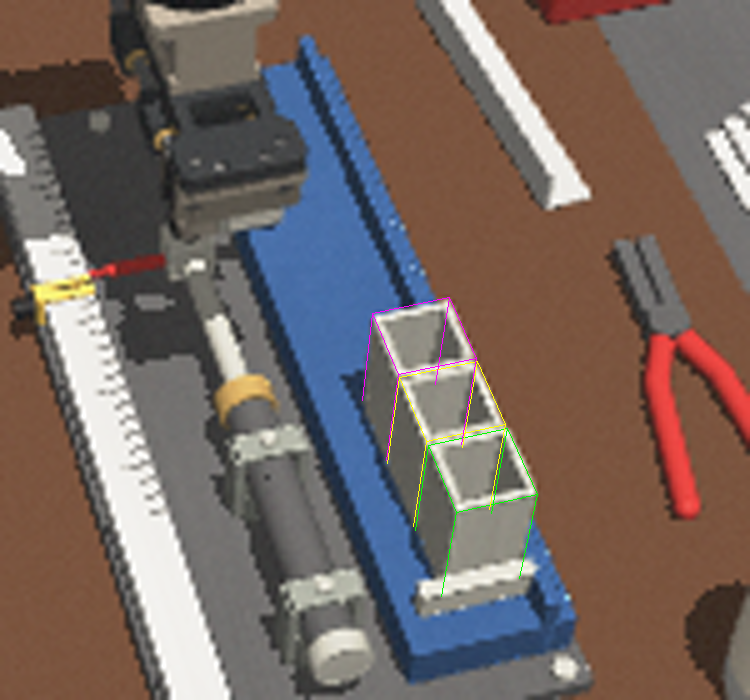

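View pics/z2.png

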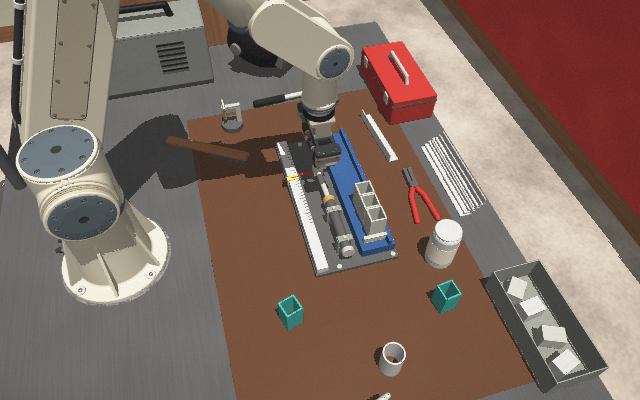

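The three legs line up on the overlay (side (370,205)), the pointer meets the index at (297,175), and the pipe and tools haven't moved. Handing in.

```bash
python3 -c "
from h import *
print(workorder.job_done())"
```

```text
the job is handed in; nothing more can be done
None
```

The job is handed in at about 35 s. All three legs stand in the row and the gripper holds the length stop on the mark, but one leg tipped over on the way and may have counted as a drop.

- **Tipped leg:** On my first try at placing it, I left only about 3 mm to the leg already set. The foot seems to have caught on that leg's rim and turned in the fingers, and when I let go it settled lying on the ledge. It may have fallen part of the last 20 mm or so freely, so it could have passed the 0.5 m/s limit. I had no way to measure that.
- **Recovery:** I picked the lying leg up with the tool tilted, stood it upright on clear bench, and gripped it again. I then set both legs down with a generous gap until the force showed contact, and slid each one up to the row.
- **Row:** In the last side picture all three legs match upright outlines, about 2 mm apart and against the fence. The top view of the row was partly hidden by the arm.
- **Length stop:** The handle is gripped at a 21 mm finger opening, pulled out 72 mm from home. The pointer is within about 1 mm of the index line by both cameras. The top view of the index was hidden at the end, so that figure compares the pointer's travel with the line's starting position. The arm was at rest.
- **Other checks:** The index line measured about 0.5 mm further along the scale than at the start, which is within what I can read from the picture. The pipe and the tools in view looked unmoved. The two cameras disagreed by about 2 mm along the jig. The force reading showed about 10 to 16 N upward while I gripped each leg on the bench; I did not find out why.

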